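# Burnish the ring joint of a sign

### The job

Lift the round weight that stands at the sign's ring and set it down upright on the floor of the plywood tray, beside the square weight. Then take the seam burnisher from the rack and, keeping its sprung ball lightly pressed into the joint at the outside foot of the ring, guide it along the joint from next to the long bracket to next to the short bracket, never faster than 80 mm a second, even for a moment, while it touches the sign and never onto the rest of the panel. Hang the burnisher back upright in a free slot of the rack, dropping nothing and leaving everything else where it is.

Things in the scene. Friction and masses are not known exactly. Their poses are not given: they have to be found in the camera images.
- sign: the sign, fixed: aluminium panel 250 (x) x 210 (y) x 6 mm bearing a white ring (outer diameter 160, wall 5, rim 32 mm above the table). The joint is the ring's outside foot on the sign's +x side, between two steel angle brackets (24 mm tall): the long one (43 mm) begins at bearing 82 deg (+y side), the short one (17 mm) at -82 deg, about the ring's centre. Origin: panel's underside, its centre
- ring_centre (a point): centre of the ring, on the panel's upper face (25 mm towards the sign's -x from its origin, 6 mm above the table)
- seam0 (a point): point 0 of 0 to 8 along the joint (bearing 72 degrees seen from the ring's centre, 84 mm from it, 10 mm above the table): where the centre of the burnisher's ball is when it sits in the joint; first, 10 degrees from the long bracket
- seam1 (a point): point 1 of 0 to 8 along the joint (bearing 54 degrees seen from the ring's centre, 84 mm from it, 10 mm above the table): where the centre of the burnisher's ball is when it sits in the joint
- seam2 (a point): point 2 of 0 to 8 along the joint (bearing 36 degrees seen from the ring's centre, 84 mm from it, 10 mm above the table): where the centre of the burnisher's ball is when it sits in the joint
- seam3 (a point): point 3 of 0 to 8 along the joint (bearing 18 degrees seen from the ring's centre, 84 mm from it, 10 mm above the table): where the centre of the burnisher's ball is when it sits in the joint
- seam4 (a point): point 4 of 0 to 8 along the joint (bearing 0 degrees seen from the ring's centre, 84 mm from it, 10 mm above the table): where the centre of the burnisher's ball is when it sits in the joint
- seam5 (a point): point 5 of 0 to 8 along the joint (bearing -18 degrees seen from the ring's centre, 84 mm from it, 10 mm above the table): where the centre of the burnisher's ball is when it sits in the joint
- seam6 (a point): point 6 of 0 to 8 along the joint (bearing -36 degrees seen from the ring's centre, 84 mm from it, 10 mm above the table): where the centre of the burnisher's ball is when it sits in the joint
- seam7 (a point): point 7 of 0 to 8 along the joint (bearing -54 degrees seen from the ring's centre, 84 mm from it, 10 mm above the table): where the centre of the burnisher's ball is when it sits in the joint
- seam8 (a point): point 8 of 0 to 8 along the joint (bearing -72 degrees seen from the ring's centre, 84 mm from it, 10 mm above the table): where the centre of the burnisher's ball is when it sits in the joint; last, 10 degrees from the short bracket
- burnisher: seam burnisher, the tool with the tallest handle: straight round black handle, diameter 22, flat top, from 6 to 73 mm above the origin; under it a steel collar (diameter 32, 6 thick), a shank (diameter 12, to 15 mm below the origin) and a sprung pin (diameter 6) with a brass ball. It hangs upright by its collar in a rack slot. Origin: on its axis, collar's underside; z up the handle
- ball (a point): centre of the ball (8 mm in diameter) at the end of the burnisher's pin: 56 mm below the burnisher's origin with the pin out; it rises as the pin is pressed in
- pin (a joint): how far the sprung pin is pressed in, m: 0 is out, 0.012 is the stop; about 1 N to start it, 4 N at the stop
- rack: tool rack, fixed: steel, 70 (x) x 210 (y) x 80 mm. Its top plate (6 mm thick, upper face 80 mm above the table) has three slots 18 mm wide at y = -62, 0 and 62 mm, open at the rack's -x edge, ending at x = +9 mm. A tool hangs with its axis at x = 0, its collar on the plate. The space under the plate is open in front. Origin: underside, centre
- weight: round steel holding weight, 0.5 kg: 46 mm in diameter and 40 mm tall, a thin neck, then a knob 24 mm in diameter from 50 to 78 mm above its underside. It stands on the panel outside the ring, over the joint's middle part. Origin: centre of its underside
- tray: plywood tray, fixed, open-topped: 110 (x) x 200 (y) x 30 mm outside, walls and floor 5 mm. Origin: underside, centre
- awl: awl with a pear-shaped wooden handle, 47 mm above its collar (widest 28 mm), hanging in the rack; origin under its 28 mm collar
- nutdriver: nut driver with a fat straight handle 28 mm wide, 55 mm above its collar, hanging in the rack; origin under its 28 mm collar
- square_weight: square steel weight, 44 x 44 x 40 mm, with the same neck and knob as the round one (top at 78 mm), standing in the tray; origin under its centre
- tin: small tin, 48 mm wide, 75 mm tall, standing inside the ring; origin under its centre
- bottle: clear bottle, 64 mm wide, 180 mm tall; origin under its centre
- tape: roll of tape lying flat, 100 mm wide, 24 mm tall; origin under its centre
Not all that is in view belongs to the job. Leave any blue, pink or red look-alike of the weight alone.

How it is judged:
By the outcome, as a careful person would: the job done as asked, in the order asked, and still so for the second after the job is handed in, with the robot touching nothing.
It also fails if it takes over 72 s, if anything falls off the work surface, if the arm or the gripper's body presses on something with over 40 N, if the wrist force passes 120 N, or if a joint passes its speed limit or range.

### The arm

A 7-joint arm with a two-finger parallel gripper is mounted at the origin on the work surface. World frame = base frame: x ahead of the robot, y to its left, z up, the work surface at z = 0. Lengths are in mm, angles in rad, forces in N, time in s.
With the tool pointing down it reaches from about 400 to 875 mm from the base axis. Payload 4.4 kg.
Tool frame: the origin (TCP) lies midway between the tips of the shut fingers; the grasp point (between the pads) lies 19 mm behind it; z points along the fingers, y is the line along which they close (so a half turn about z gives the same grasp; the last joint's range is limited). The gripper opens to 85 mm and grips with 20 to 120 N. Pads are 22 mm wide; open, the fingers measure 114 mm over their backs; the gripper's body (76 mm by 85 mm) begins 54 mm behind the grasp point. The pads swing forward as they close: fully open they stand 13 mm farther back than shut.
Start: joints at [1.144, 0.628, 0.038, 1.517, -0.027, 0.996, -0.02], TCP at [229.493, -608.154, 231.313] pointing down, gripper open.
Joint ranges: [-3.06, 3.06], [-0.37, 2.12], [-1.25, 1.32], [0.18, 2.47], [-1.1, 4.24], [0.23, 1.98], [-2.94, 2.94]. Speed limits (rad/s): [2.57, 2.57, 3.14, 3.14, 3.14, 3.14, 3.14].

### API

Orientations are given as [roll, pitch, yaw] about the fixed x, y, z axes, in that order (R = Rz(yaw) Ry(pitch) Rx(roll)).
In Python, from cell import ctrl gives the robot as it stands.
- The arm moves only by the shell command python3 -m crank 'ROWS' [OPENING]. ROWS is JSON, a list that holds one entry, the list of rows, each a list of 4 numbers: the shift along the tool's x, y, z normalised to -1 to 1, where 1 is 2.5 cm, then the turn about the tool's z normalised to -1 to 1, where 1 is 0.08 rad. In form: [[[dx, dy, dz, turn], ...]]. A call has 1 to 12 rows; each row shifts and turns the commanded pose from where the row before left it, along the tool's axes as they then stand; what a row does not reach is not made up. A row lasts 1/12 s, in which the tool goes at most 41.7 mm and 7.16 degrees, less where a joint would pass 70% of its speed; a pose out of reach is approached as far as the arm can. A call with a number of a shift or a turn outside -1 to 1 is refused whole. A call with a gripper value outside its range is refused whole. OPENING is the closure, from -1 (fully open) to 1 (shut), set as the call begins (- or left out, the last holds). The fingers move at their own pace and stop on an object; the grip force is fixed at half the most. Time passes only in rows, so rows that do not move let the fingers close. It gives the time, the measured TCP pose, the force, the opening and the grip force at its end, in the units of the state.
- ctrl.read_state(): the state, without advancing time (a new reading comes with each control period).
- ctrl.get_image(name): name is "scene" or "top" or "wrist"; returns a dict with "img" (384x512x3 uint8, red, green, blue), "intrinsics" (3x3 intrinsics, pixels), "dist" ([k1, k2, p1, p2, k3] as OpenCV has them; the pictures are not rectified), "extrinsics" (4x4, takes a point from camera to world coordinates). Camera axes: x right, y up, looking along -z (the intrinsics and any distortion apply to the point x, -y, -z); pixel columns grow to the right and rows downward; lengths in mm; the calibration is good to about 2 mm. A picture is of the moment at which its call begins. There is no depth.
- ctrl.finish_job(): hands the job in; it is judged then, once.
Trained networks look in the newest picture that a camera, given by its name, has taken for a name from the list of things; names that differ only in an ending like _2 or _b are one class to them, and where a whole thing is asked for, a point or a joint stands for the part that bears it (a point fixed in the world has none). Each returns a list of dicts, best first, with "confidence" (0 to 1); they miss things now and then, are a little off and sometimes report something else, mostly with a low value. They report only what shows in the picture. A call takes as long as a camera call. They do not tell look-alikes from the thing itself.
- ctrl.find_in(camera, target): "position" ([row, column] in pixels, amid what is visible of it).
- ctrl.trace(camera, target): "mask" (384x512 bool, what is visible of it) and "position" ([row, column] in pixels, amid what is visible of it).
- ctrl.place_of(camera, target): "position" ([row, column] in pixels: a listed point, or the origin of a listed thing).
The state is a dict: "clock": time; "qpos": joint angles; "qd": joint speeds; "tau": joint torques, N m; "eef_pos": TCP position; "tool_rot": TCP orientation; "force": force on the tool from outside, world axes, zero at the start; "torque": the same for the moment, N m; "width": finger opening in mm; "gripper_force": force on a finger pad.
Only numpy, scipy, OpenCV 4.12 (cv2) and the standard library are available. Lean on these libraries where they do the work, as an engineer would, in place of code of your own. Each camera call takes 0.05 s, during which the arm holds its last target. There are 200 camera calls.

## Working session

There is one attempt and no reset: what is moved stays moved. The work goes in short steps, Python scripts to look and compute and a shell command to move; the robot and the scene stay as the last step left them, time stands still between calls to the robot, and variables do not carry over. Pictures are saved under pics/ and viewed, at most 10 in all, crops included, and the job is handed in when it is done.

```bash
ls; mkdir -p pics
cat > h.py <<'E'
import numpy as np, cv2
from cell import ctrl
def ray(c,px):
    K=np.array(c["intrinsics"]);d=np.array(c["dist"]);E=np.array(c["extrinsics"])
    u=cv2.undistortPoints(np.array([[[px[1],px[0]]]],float),K,d)[0,0]
    v=E[:3,:3]@np.array([u[0],-u[1],-1]);return E[:3,3],v
def atz(c,px,z):
    o,v=ray(c,px);return o+v*(z-o[2])/v[2]
def proj(c,P):
    K=np.array(c["intrinsics"]);d=np.array(c["dist"]);E=np.array(c["extrinsics"])
    p=(np.linalg.inv(E)@np.append(P,1))[:3]*[1,-1,-1]
    return cv2.projectPoints(p.reshape(1,1,3),np.zeros(3),np.zeros(3),K,d)[0][0,0][::-1]
def tri(rs):
    A=0;b=0
    for o,v in rs:
        v=v/np.linalg.norm(v);M=np.eye(3)-np.outer(v,v);A=A+M;b=b+M@o
    return np.linalg.solve(A,b)
def save(c,n): cv2.imwrite("pics/"+n,cv2.cvtColor(c["img"],cv2.COLOR_RGB2BGR))
E
python3 - <<'E'
from h import *
np.set_printoptions(precision=1,suppress=True)
s=ctrl.read_state();print(s)
cs={}
for n in("scene","top"):
    c=cs[n]=ctrl.get_image(n);save(c,n+"0.png");print(n,np.array(c["extrinsics"])[:3,3])
    for t in("sign","ring_centre","seam0","seam4","seam8","burnisher","ball","rack","weight","tray","awl","nutdriver","square_weight","tin","bottle","tape"):
        r=ctrl.place_of(n,t);print(n,t,[(np.round(q["position"]),round(float(q["confidence"]),2),np.round(atz(c,q["position"],{"ring_centre":6,"seam0":10,"seam4":10,"seam8":10,"burnisher":80,"awl":80,"nutdriver":80,"ball":24,"weight":6,"square_weight":5}.get(t,0))[:2])) for q in r[:4]])
cv2.imwrite("pics/a.png",cv2.cvtColor(np.vstack([cs["scene"]["img"],cs["top"]["img"]]),cv2.COLOR_RGB2BGR)[:, :])
E
```

```text
pics
{'clock': 0.0, 'qpos': array([ 1.1,  0.6,  0. ,  1.5, -0. ,  1. , -0. ]), 'qd': array([ 0., -0.,  0., -0.,  0., -0.,  0.]), 'tau': array([  0. , -56.3,   1.2, -19.3,   0. ,   0. ,   0. ]), 'eef_pos': array([ 229.3, -607.5,  230.4]), 'tool_rot': array([-3.1,  0. ,  0.4]), 'force': array([-0.7,  0.2, -0. ]), 'torque': array([ 0. , -0. , -0.1]), 'gripper_force': 0.0, 'width': 85.02793163433864}
scene [1079.  -561.8  595.4]
scene sign [(array([205., 236.]), 0.95, array([512.,   2.])), (array([160., 286.]), 0.25, array([457., 308.]))]
scene ring_centre [(array([201., 228.]), 0.59, array([488.,  -3.]))]
scene seam0 [(array([200., 254.]), 0.92, array([543.,  45.])), (array([217., 232.]), 0.92, array([550., -52.])), (array([207., 253.]), 0.88, array([563.,  19.])), (array([188., 246.]), 0.78, array([482.,  78.]))]
scene seam4 [(array([200., 254.]), 0.92, array([543.,  45.])), (array([217., 232.]), 0.92, array([550., -52.])), (array([207., 253.]), 0.88, array([563.,  19.])), (array([188., 246.]), 0.78, array([482.,  78.]))]
scene seam8 [(array([200., 254.]), 0.92, array([543.,  45.])), (
[... 2390 characters left out ...]
,   6.])), (array([156., 254.]), 0.64, array([724.,  48.])), (array([137., 228.]), 0.56, array([789., 133.]))]
top tray [(array([232., 171.]), 0.94, array([476., 311.]))]
top awl [(array([227., 397.]), 0.55, array([ 492., -388.]))]
top nutdriver [(array([193., 266.]), 0.74, array([592.,   8.])), (array([233., 357.]), 0.52, array([ 472., -267.])), (array([235., 267.]), 0.31, array([464.,   3.])), (array([204., 270.]), 0.28, array([558.,  -4.]))]
top square_weight [(array([236., 177.]), 0.52, array([464., 293.]))]
top tin [(array([235., 268.]), 0.65, array([468.,  -0.]))]
top bottle [(array([163., 341.]), 0.88, array([ 706., -237.]))]
top tape [(array([166., 184.]), 0.92, array([691., 276.]))]
```

View pics/scene0.png

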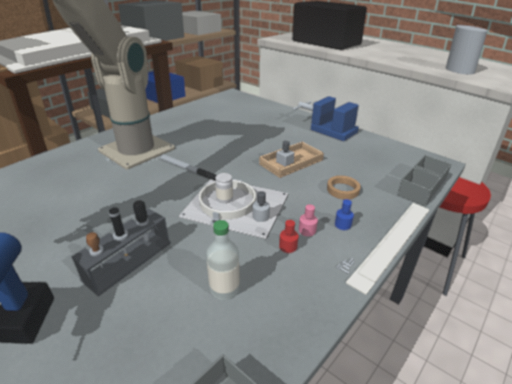

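View pics/top0.png

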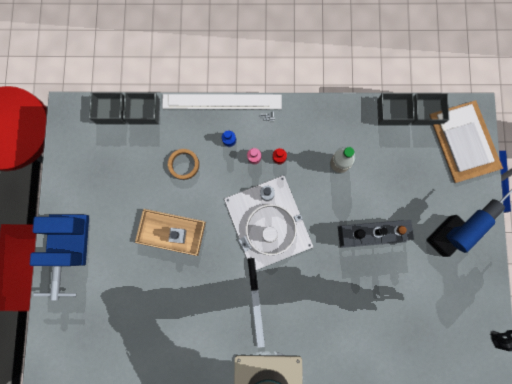

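The scene image shows the grey round weight at about (205,262) by the ring's +x side. The rack at (240,120) holds the burnisher (tallest, middle, about (222,117)), with the nut driver at (212,140) and the awl at (243,93).

The top image shows the sign yawed at (223,267), the tray at (232,171) and the rack at (233,375).

Candidates for the weight (scene pixels):
- grey round (205,262)
- square in the tray (155,286)
- red (236,289)
- pink (220,309)
- blue (215,344)
- tin inside the ring (188,224)

I choose the grey one at (205,262).

```bash
cat >> h.py <<'E'
from scipy.spatial.transform import Rotation as Ro
np.set_printoptions(precision=3,suppress=True)
def go(P,yaw=None):
    s=ctrl.read_state();R=Ro.from_euler('xyz',s["tool_rot"]).as_matrix()
    d=R.T@(np.array(P)-s["eef_pos"]);cur=s["tool_rot"][2]
    dy=0 if yaw is None else (yaw-cur+np.pi/2)%np.pi-np.pi/2
    print("pos",s["eef_pos"],"rpy",s["tool_rot"],"t",s["clock"],"F",s["force"],"w",s["width"]);print(" shift tool mm",d,"units",d/25,"turn units(tool z)",-dy/0.08)
E
python3 - <<'E'
from h import *
c=ctrl.get_image("wrist");E=np.array(c["extrinsics"]);s=ctrl.read_state()
R=Ro.from_euler('xyz',s["tool_rot"]).as_matrix()
print("cam in tool",R.T@(E[:3,3]-s["eef_pos"]));print(R.T@E[:3,:3]);print(c["intrinsics"])
go([440,-323,330],0)
a=ctrl.get_image("scene")["img"][165:290,60:310];b=ctrl.get_image("top")["img"][165:275,220:420]
a=cv2.resize(a,None,fx=3,fy=3,interpolation=cv2.INTER_CUBIC)[:,:]
cv2.imwrite("pics/crop1.png",a[:,:,::-1])
E
```

```text
cam in tool [  76.509   -0.71  -144.226]
[[ 0.     0.954  0.3  ]
 [ 1.    -0.    -0.   ]
 [-0.     0.3   -0.954]]
[[273.083   0.    257.937]
 [  0.    273.083 191.985]
 [  0.      0.      1.   ]]
pos [ 229.508 -608.147  231.324] rpy [ 3.142 -0.     0.361] t 1.75 F [ 0.091 -0.226  0.625] w 85.432567287948
 shift tool mm [ 297.608 -192.474  -98.669] units [11.904 -7.699 -3.947] turn units(tool z) 4.510159555004539
```

View pics/crop1.png

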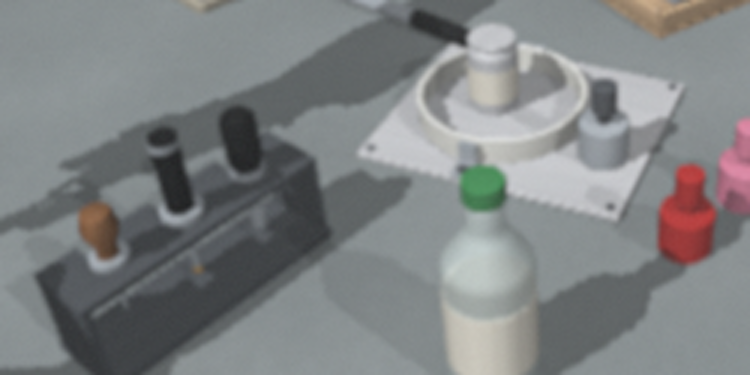

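The crop shows the round grey weight at (125,603) in the crop, standing outside the ring. The burnisher (tall, flat black top) is in the rack's middle slot at (175,172). The ball shows at (268,197) through an open face on the world +x side.

```bash
python3 -m crank '[[[1,-0.64,-0.2,0],[1,-0.64,-0.2,0],[1,-0.64,-0.2,0],[1,-0.64,-0.2,0],[1,-0.64,-0.2,0],[1,-0.64,-0.2,0],[1,-0.64,-0.2,0],[1,-0.64,-0.2,0],[1,-0.64,-0.2,0],[0.8,-0.64,-0.2,0],[0,0,0,0],[0,0,0,0]]]'
python3 - <<'E'
from h import *
go([0,0,0]);c=ctrl.get_image("wrist");save(c,"w1.png")
for t,z in(("rack",0),("burnisher",80),("awl",80),("nutdriver",80),("ball",24),("sign",0)):
    print(t,[(np.round(q["position"]),round(float(q["confidence"]),2),np.round(atz(c,q["position"],z)[:2])) for q in ctrl.place_of("wrist",t)[:3]])
E
```

```text
clock: 2.85
eef_pos: [403.5, -370.6, 281.8]
tool_rot: [3.141, -0.001, 0.365]
force: [-1.3, -0.7, 0.7]
width: 85.3
gripper_force: 0.0
pos [ 403.534 -370.625  281.8  ] rpy [ 3.141 -0.001  0.365] t 2.85 F [-1.322 -0.677  0.673] w 85.27812268194238
 shift tool mm [-245.09  -490.322  281.299] units [ -9.804 -19.613  11.252] turn units(tool z) 0.0
rack [(array([101., 247.]), 0.97, array([ 476., -324.]))]
burnisher [(array([102., 246.]), 0.89, array([ 475., -328.]))]
awl [(array([116., 298.]), 0.97, array([ 483., -393.]))]
nutdriver [(array([ 87., 194.]), 0.87, array([ 469., -264.]))]
ball []
sign []
```

View pics/w1.png

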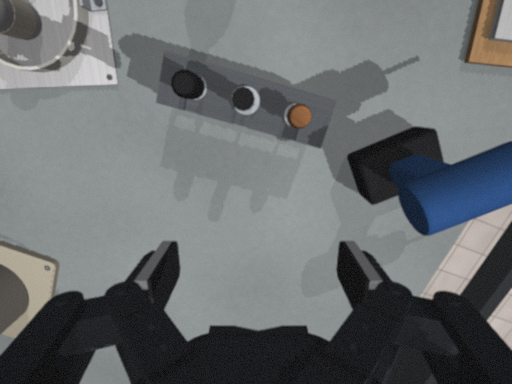

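The wrist picture shows the rack with the nut driver at (84,187), the burnisher with its flat top at (100,245) and the brown awl at (116,298). I'll lift the burnisher straight up, so the slot direction won't matter. Next I go over to the sign.

```bash
python3 -m crank '[[[0.5,-1,0,0],[0.5,-1,0,0],[0.5,-1,0,0],[0.5,-1,0,0],[0.5,-1,0,0],[0.5,-1,0,0],[0.5,-1,0,0],[0.5,-1,0,0],[0.5,-1,0,0],[0.5,-1,0,0],[0.5,-1,0,0],[0,-1,0,0]]]'
python3 -m crank '[[[0,0,0,0],[0,0,0,0]]]' >/dev/null
python3 - <<'E'
from h import *
go([430,0,280]);c=ctrl.get_image("wrist");save(c,"w2.png")
for t,z in(("sign",0),("ring_centre",6),("seam0",10),("weight",6),("tray",0),("square_weight",5),("tin",6)):
    print(t,[(np.round(q["position"]),round(float(q["confidence"]),2),np.round(atz(c,q["position"],z)[:2])) for q in ctrl.place_of("wrist",t)[:9]])
i=cv2.resize(c["img"],None,fx=1.5,fy=1.5,interpolation=cv2.INTER_CUBIC)[:,:,::-1]
cv2.imwrite("pics/w2b.png",i)
E
```

```text
clock: 4.2
eef_pos: [426.9, -41.0, 281.5]
tool_rot: [3.141, -0.003, 0.361]
force: [1.2, 0.9, 0.2]
width: 85.5
gripper_force: 0.0
pos [424.786 -42.146 281.387] rpy [3.142 0.    0.363] t 4.3667 F [ 0.646 -0.441  0.225] w 85.17415694392051
 shift tool mm [ 19.838 -37.549   1.384] units [ 0.794 -1.502  0.055] turn units(tool z) 0.0
sign [(array([ 92., 249.]), 0.74, array([510.,   5.])), (array([192., 431.]), 0.33, array([ 473., -330.]))]
ring_centre [(array([113., 247.]), 0.85, array([481.,  -2.])), (array([ 95., 197.]), 0.61, array([480.,  74.])), (array([209., 466.]), 0.54, array([ 468., -399.]))]
seam0 [(array([ 50., 268.]), 0.9, array([571.,  -1.])), (array([ 91., 306.]), 0.89, array([541., -72.])), (array([ 78., 200.]), 0.8, array([503.,  76.])), (array([ 95., 194.]), 0.77, array([478.,  78.])), (array([ 62., 282.]), 0.77, array([564., -25.])), (array([ 59., 213.]), 0.73, array([533.,  66.])), (array([ 48., 251.]), 0.73, array([565.,  22.])), (array([ 72., 299.]), 0.71, array([561., -52.])), (array([ 52., 230.]), 0.55, array([550.,  48.]))]
weight [(array([ 27., 269.]), 0.8, array([599.,   8.]))]
tray [(array([38., 38.]), 0.55, array([475., 313.]))]
square_weight [(array([51., 50.]), 0.71, array([464., 291.]))]
tin [(array([122., 244.]), 0.64, array([468.,  -3.]))]
```

View pics/w2b.png

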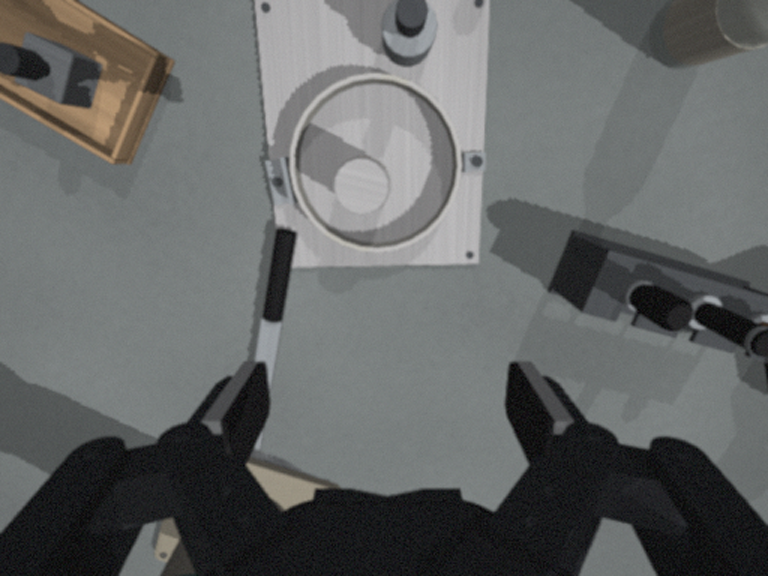

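The wrist picture (1.5x scale) shows the weight at (30,410), the ring centred at (165,377), the long bracket at (180,280), the short bracket at (160,473), the tin at (185,362) and the tray at upper left. I'll take a closer view of the weight.

```bash
cat >> h.py <<'E'
from scipy.optimize import least_squares
def fitsign(c,cam,show=True):
    r=[q for q in ctrl.place_of(cam,"seam0") if q["confidence"]>.4]
    P=np.array([atz(c,q["position"],10)[:2] for q in r])
    def cand(x):
        b=np.radians(np.arange(72,-73,-18))+x[2];return x[:2]+84*np.c_[np.cos(b),np.sin(b)]
    f=lambda x:np.min(np.linalg.norm(P[:,None]-cand(x)[None],axis=2),axis=1)
    s=least_squares(f,[482,-5,0.36],loss="soft_l1",f_scale=3);print("sign fit",s.x,"n",len(P),"res",np.sort(f(s.x)).round(1));return s.x
E
python3 -m crank '[[[1,0.1,0.5,0],[1,0.1,0.5,0],[1,0.1,0.5,0],[1,0.1,0.5,0],[0.6,0,0.5,0],[0,0,0.5,0],[0,0,0.2,0],[0,0,0,0],[0,0,0,0]]]'
python3 - <<'E'
from h import *
c=ctrl.get_image("wrist");save(c,"w3.png");go([0,0,0]);fitsign(c,"wrist")
for t,z in(("weight",6),("ring_centre",6),("tray",0),("square_weight",5)):
    print(t,[(np.round(q["position"]),round(float(q["confidence"]),2),np.round(atz(c,q["position"],z)[:2])) for q in ctrl.place_of("wrist",t)[:3]])
C={n:ctrl.get_image(n) for n in("scene","top")}
for n in C:fitsign(C[n],n)
for n in C:
  for t,z in(("tray",0),("square_weight",5)):
    for q in ctrl.trace(n,t)[:1]:
        m=q["mask"].astype(np.uint8);r=cv2.minAreaRect(np.argwhere(m)[:,::-1].astype(np.float32));b=cv2.boxPoints(r)
        print(n,t,q["confidence"],"corners at z30:",[np.round(atz(C[n],p[::-1],30 if t=="tray" else 45)[:2]) for p in b])
i=cv2.resize(c["img"],None,fx=1.5,fy=1.5,interpolation=cv2.INTER_CUBIC)[:380,:,::-1]
cv2.imwrite("pics/w3b.png",i)
E
```

```text
clock: 5.52
eef_pos: [535.7, -12.0, 201.4]
tool_rot: [-3.142, 0.001, 0.36]
force: [0.3, -0.1, -0.1]
width: 85.5
gripper_force: 0.0
pos [536.043 -11.965 201.924] rpy [ 3.141 -0.     0.36 ] t 5.5667 F [-0.535  0.529  0.736] w 85.46927430485145
 shift tool mm [-497.536 -200.167  201.62 ] units [-19.901  -8.007   8.065] turn units(tool z) 0.0
sign fit [485.839  -6.806   0.392] n 8 res [0.2 0.5 1.5 1.6 2.2 3.8 4.  4.3]
weight [(array([ 22., 336.]), 0.69, array([722., -33.])), (array([115., 263.]), 0.66, array([599.,   6.])), (array([151., 277.]), 0.51, array([565., -25.]))]
ring_centre [(array([201., 240.]), 0.76, array([487.,  -5.])), (array([139., 238.]), 0.4, array([562.,  25.]))]
tray [(array([125.,   3.]), 0.82, array([475., 311.])), (array([114., 264.]), 0.55, array([602.,   5.]))]
square_weight [(array([141.,  16.]), 0.89, array([462., 289.])), (array([138., 236.]), 0.57, array([563.,  28.]))]
sign fit [485.08   -5.977   0.368] n 9 res [ 2.   3.8  4.1  8.6 10.1 10.3 10.4 12.  19.1]
sign fit [484.245  -7.06    0.4  ] n 5 res [1.1 7.1 7.4 7.5 9.3]
scene tray 0.66 corners at z30: [array([404., 215.]), array([446., 505.]), array([579., 363.]), array([527., 120.])]
scene square_weight 0.62 corners at z30: [array([392., 330.]), array([437., 371.]), array([542., 228.]), array([503., 192.])]
top tray 0.81 corners at z30: [array([438., 419.]), array([551., 401.]), array([510., 194.]), array([398., 214.])]
top square_weight 0.68 corners at z30: [array([443., 309.]), array([487., 305.]), array([481., 255.]), array([437., 259.])]
```

View pics/w3b.png

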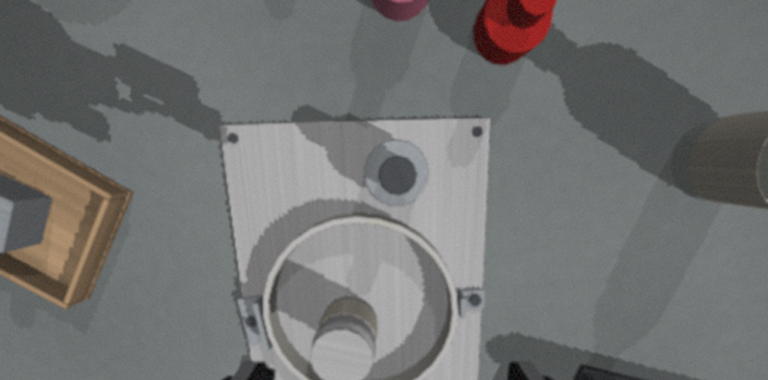

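The picture (1.5x scale) shows the weight's dark knob at (175,397), concentric with its grey body at (173,397). The red and pink look-alikes are well away at the top of the frame.

Run:
```python
from h import *
c=ctrl.get_image("wrist");g=cv2.cvtColor(c["img"],cv2.COLOR_RGB2GRAY)
sub=g[95:140,240:290];m=(sub<90).astype(np.uint8);n,l,s,ce=cv2.connectedComponentsWithStats(m)
for k in range(1,n):
    if s[k,4]>60:print(s[k],ce[k]+[240,95])
    if s[k,4]>60:print(atz(c,(ce[k]+[240,95])[::-1],84))
for z,p in((84,(116.5,264.7)),(46,(115.3,264.7))):print(z,atz(c,p,z))
go([600,6,120])
```

```text
[ 12  10  25  25 474] [264.487 117.008]
[600.826   7.194  84.   ]
84 [601.322   7.174  84.   ]
46 [601.58    6.308  46.   ]
pos [536.127 -11.488 201.325] rpy [-3.142 -0.     0.361] t 6.2667 F [-0.887 -0.354 -0.038] w 85.4662767406735
 shift tool mm [65.931  6.185 81.327] units [2.637 0.247 3.253] turn units(tool z) 0.0
```

```bash
python3 -m crank '[[[0.9,0.1,0.3,0],[0.9,0.1,0.3,0],[0.9,0.02,0.4,0],[0,0,1,0],[0,0,1,0],[0,0,0.8,0],[0,0,0.6,0],[0,0,0.3,0],[0,0,0,0],[0,0,0,0]]]'
python3 - <<'E'
from h import *
go([601,7,50])
E
```

```text
clock: 7.1
eef_pos: [601.4, 7.2, 84.0]
tool_rot: [3.142, -0.0, 0.361]
force: [-0.3, 0.6, -0.1]
width: 85.5
gripper_force: 0.0
pos [601.416   7.202  84.004] rpy [ 3.142 -0.     0.361] t 7.1 F [-0.308  0.639 -0.06 ] w 85.45578427296923
 shift tool mm [-0.464  0.041 34.004] units [-0.019  0.002  1.36 ] turn units(tool z) 0.0
```

```bash
python3 -m crank '[[[0,0,0.7,0],[0,0,0.66,0],[0,0,0,0],[0,0,0,0]]]'
python3 -m crank '[[[0,0,0,0],[0,0,0,0],[0,0,0,0],[0,0,0,0],[0,0,0,0],[0,0,0,0],[0,0,0,0],[0,0,0,0]]]' 1
python3 -m crank '[[[0,0,-0.3,0],[0,0,-0.5,0],[0,0,-0.8,0],[0,0,-1,0],[0,0,-1,0],[0,0,-1,0],[0,0,0,0],[0,0,0,0]]]'
python3 - <<'E'
from h import *
go([483,356,160],-0.19)
E
```

```text
clock: 7.43
eef_pos: [601.4, 7.2, 50.5]
tool_rot: [3.142, -0.0, 0.361]
force: [0.1, -1.2, 0.3]
width: 85.5
gripper_force: 0.0
clock: 8.1
eef_pos: [601.7, 6.9, 50.4]
tool_rot: [3.141, -0.001, 0.361]
force: [-0.6, -0.8, 6.1]
width: 22.7
gripper_force: 58.5
clock: 8.77
eef_pos: [601.7, 7.4, 166.1]
tool_rot: [3.141, -0.002, 0.361]
force: [-0.2, -0.0, -5.3]
width: 22.5
gripper_force: 59.4
pos [601.737   7.38  166.095] rpy [ 3.141 -0.002  0.361] t 8.7667 F [-0.212 -0.037 -5.327] w 22.542774513047426
 shift tool mm [  12.002 -368.093    5.897] units [  0.48  -14.724   0.236] turn units(tool z) 6.886306568930089
```

```bash
python3 -m crank '[[[0,-0.5,0,0],[0,-1,0,0],[0,-1,0,0],[0.1,-1,0,0],[0.1,-1,0,0],[0.1,-1,0,0],[0.1,-1,0,0],[0.1,-1,0,0],[0,-1,0,0],[0,-1,0,0],[0,-1,0,0],[0,-1,0,0]]]'
python3 -m crank '[[[0,-1,0,0],[0,-1,0,0],[0,-0.7,0,0],[0,-0.5,0.2,0],[0,0,0.5,0],[0,0,0.7,0],[0,0,0.7,0],[0,0,0,0],[0,0,0,0]]]'
python3 - <<'E'
from h import *
go([483,356,49.4])
c=ctrl.get_image("wrist");save(c,"w4.png")
for n in("wrist","top"):
  c=ctrl.get_image(n)
  for t,z in(("tray",0),("square_weight",5)):
    print(n,t,[(np.round(q["position"]),round(float(q["confidence"]),2),np.round(atz(c,q["position"],z)[:2])) for q in ctrl.place_of(n,t)[:2]])
E
```

```text
clock: 9.77
eef_pos: [508.4, 281.8, 162.6]
tool_rot: [3.141, 0.005, 0.362]
force: [0.1, 0.3, -5.5]
width: 22.1
gripper_force: 59.4
clock: 10.52
eef_pos: [481.4, 354.1, 110.2]
tool_rot: [3.14, 0.005, 0.361]
force: [0.3, 0.8, -4.6]
width: 22.2
gripper_force: 59.4
pos [481.414 354.126 110.214] rpy [3.14  0.005 0.361] t 10.5167 F [ 0.304  0.798 -4.622] w 22.186701187588387
 shift tool mm [ 2.456 -1.303 60.8  ] units [ 0.098 -0.052  2.432] turn units(tool z) 0.0
wrist tray [(array([209., 298.]), 0.88, array([475., 311.]))]
wrist square_weight [(array([230., 314.]), 0.81, array([463., 287.]))]
top tray [(array([232., 172.]), 0.59, array([473., 308.])), (array([230., 357.]), 0.36, array([ 485., -285.]))]
top square_weight [(array([233., 175.]), 0.55, array([472., 298.]))]
```

View pics/w4.png

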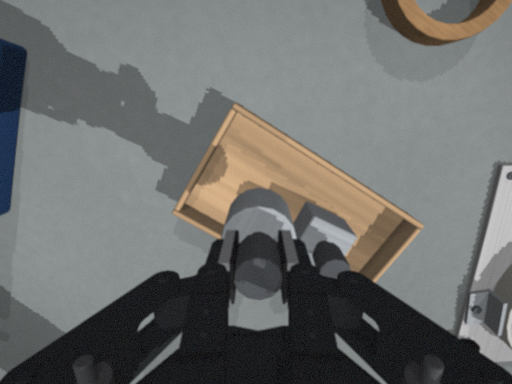

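The weight hangs over the tray's free +y end, clear of the square weight at (230,325), so I lower it.

```bash
python3 -m crank '[[[0.15,-0.1,0.7,0],[0,0,0.7,0],[0,0,0.5,0],[0,0,0.25,0],[0,0,0.15,0],[0,0,0.08,0],[0,0,0.06,0],[0,0,0,0],[0,0,0,0]]]'
```

```text
clock: 11.62
eef_pos: [486.2, 359.4, 51.9]
tool_rot: [-3.141, -0.001, 0.361]
force: [0.2, -0.7, -5.3]
width: 22.4
gripper_force: 59.7
```

```bash
python3 -m crank '[[[0,0,0.05,0],[0,0,0.05,0],[0,0,0,0],[0,0,0,0]]]'
```

```text
clock: 11.95
eef_pos: [486.3, 359.3, 49.5]
tool_rot: [-3.141, -0.001, 0.361]
force: [-0.7, -0.7, 0.4]
width: 22.4
gripper_force: 60.0
```

```bash
python3 -m crank '[[[0,0,0,0],[0,0,0,0],[0,0,0,0],[0,0,-0.3,0],[0,0,-0.6,0],[0,0,-1,0],[0,0,-1,0],[0,0,-1,0],[0,0,-1,0],[-0.3,0.5,-1,0],[-0.5,1,-1,0],[-0.5,1,-1,0]]]' -0.2
python3 -m crank '[[[-0.6,1,0,0],[-0.6,1,0,0],[-0.6,1,0,0],[-0.6,1,0,0],[-0.6,1,0,0],[-0.6,1,0,0],[-0.6,1,0,0],[-0.6,1,0,0],[-0.6,1,0,0],[-0.6,1,0,0],[0,0.5,0,0],[0,0,0,0]]]' -1
python3 - <<'E'
from h import *
go([430,-10,250])
c=ctrl.get_image("top");print(fitsign(c,"top"))
for t,z in(("weight",5),("square_weight",5),):
    print(t,[(np.round(q["position"]),round(float(q["confidence"]),2),np.round(atz(c,q["position"],z)[:2])) for q in ctrl.place_of("top",t)[:5]])
c=ctrl.get_image("wrist");save(c,"w5.png");fitsign(c,"wrist")
E
```

```text
clock: 12.95
eef_pos: [477.0, 289.3, 248.0]
tool_rot: [-3.141, -0.001, 0.363]
force: [0.6, -0.6, -0.4]
width: 51.3
gripper_force: 0.0
clock: 13.95
eef_pos: [430.1, -12.7, 247.1]
tool_rot: [3.14, -0.001, 0.355]
force: [0.5, -0.3, -0.5]
width: 85.2
gripper_force: 0.0
pos [430.141 -12.669 247.127] rpy [ 3.14  -0.001  0.355] t 13.95 F [ 0.467 -0.315 -0.477] w 85.2363483568901
 shift tool mm [ 0.8   -2.546 -2.877] units [ 0.032 -0.102 -0.115] turn units(tool z) 0.0
sign fit [482.236  -5.478   0.333] n 9 res [ 1.   2.2  4.   5.6  6.4  6.8  8.   8.6 11.6]
[482.236  -5.478   0.333]
weight [(array([155., 254.]), 0.76, array([730.,  48.])), (array([155., 277.]), 0.71, array([730., -28.])), (array([137., 226.]), 0.67, array([788., 140.])), (array([224., 154.]), 0.61, array([501., 366.]))]
square_weight [(array([235., 176.]), 0.79, array([466., 295.])), (array([162., 342.]), 0.74, array([ 709., -240.]))]
sign fit [483.445  -5.212   0.348] n 9 res [1.5 2.2 2.7 2.8 2.8 3.3 4.  4.8 6.1]
```

View pics/w5.png

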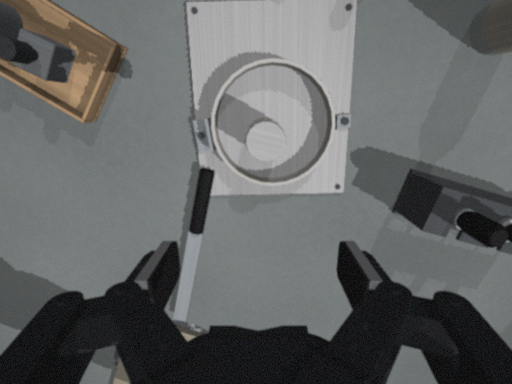

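The picture shows the sign with the joint clear: ring centred at (122,272), long bracket at (138,202), short bracket at (121,342). The weight stands in the tray at (35,10). I'll refine the sign pose with an edge fit.

```bash
cat >> h.py <<'E'
from scipy.ndimage import map_coordinates, gaussian_filter
from scipy.optimize import minimize
def projN(c,P):
    K=np.array(c["intrinsics"]);d=np.array(c["dist"]);E=np.linalg.inv(np.array(c["extrinsics"]))
    p=(P@E[:3,:3].T+E[:3,3])*[1,-1,-1];return cv2.projectPoints(p.reshape(-1,1,3),np.zeros(3),np.zeros(3),K,d)[0][:,0,::-1]
def edgefit(c,x0):
    g=gaussian_filter(cv2.cvtColor(c["img"],cv2.COLOR_RGB2GRAY).astype(float),0.7)
    th=np.linspace(0,2*np.pi,240,endpoint=False);u=np.linspace(-.9,.9,80)
    def W(q,z,x):
        R=np.array([[np.cos(x[2]),-np.sin(x[2])],[np.sin(x[2]),np.cos(x[2])]]);return np.c_[q@R.T+x[:2],np.full(len(q),z)]
    circ=lambda r:np.c_[r*np.cos(th),r*np.sin(th)]
    def panel(e):
        a,b=125+e,105+e
        return np.r_[np.c_[0*u+a,u*b],np.c_[0*u-a,u*b],np.c_[u*a,0*u+b],np.c_[u*a,0*u-b]]+[25,0]
    def smp(P):
        p=projN(c,P);v=map_coordinates(g,p.T,order=1,mode='nearest');ok=(p[:,0]>2)&(p[:,0]<250)&(p[:,1]>2)&(p[:,1]<509);return np.where(ok,v,np.nan)
    def panelsc(x): return np.nanmean(np.clip(smp(W(panel(-2.),6,x))-smp(W(panel(2.),6,x)),-40,60))
    def ringsc(x):  return np.nanmean(np.clip(smp(W(circ(77.5),32,x))-smp(W(circ(73.),32,x)),-40,60)+np.clip(smp(W(circ(77.5),32,x))-smp(W(circ(82.),32,x)),-40,60))
    out=[]
    for nm,f in(("panel",panelsc),("ring",ringsc),("both",lambda x:panelsc(x)+ringsc(x))):
        best=min((minimize(lambda x:-f(x),np.array(x0)+d,method="Nelder-Mead",options=dict(initial_simplex=np.array(x0)+d+np.array([[0,0,0],[3,0,0],[0,3,0],[0,0,.03]]))) for d in([0,0,0],[3,0,.02],[-3,0,-.02],[0,3,0],[0,-3,0])),key=lambda r:r.fun)
        print(nm,best.x,-best.fun);out.append(best.x)
    return out
E
python3 - <<'E'
from h import *
for n in("wrist","top","scene"):
    print(n);c=ctrl.get_image(n);edgefit(c,[484,-6,.37])
go([440,-340,250])
E
```

```text
wrist
panel [486.136  -6.313   0.383] 39.35074983510778
ring [486.088  -6.313   0.341] 85.75046333545433
both [486.082  -6.343   0.383] 125.07426888837081
top
panel [484.936  -8.922   0.381] 32.07379938610638
ring [486.049  -9.362   0.395] 22.26459002105045
both [485.588  -9.278   0.386] 53.68425121626936
scene
panel [488.434 -10.541   0.388] 18.769777724457654
ring [487.716  -8.512   0.34 ] 23.20100821148831
both [487.789  -8.696   0.382] 41.64470706812149
pos [429.762  -8.602 246.291] rpy [-3.141  0.     0.362] t 14.4 F [-0.729 -0.101  0.318] w 85.10293741513486
 shift tool mm [-107.908  313.504   -3.77 ] units [-4.316 12.54  -0.151] turn units(tool z) 0.0
```

```bash
python3 -m crank '[[[-0.35,1,0,0],[-0.35,1,0,0],[-0.35,1,0,0],[-0.35,1,0,0],[-0.35,1,0,0],[-0.35,1,0,0],[-0.35,1,0,0],[-0.35,1,0,0],[-0.35,1,0,0],[-0.35,1,0,0],[-0.35,1,0,0],[-0.35,1,0,0]]]'
python3 -m crank '[[[0,0,0,0],[0,0,0,0]]]' >/dev/null
python3 - <<'E'
from h import *
go([0,0,0]);c=ctrl.get_image("wrist");save(c,"w6.png")
for t,z in(("rack",0),("burnisher",80),("awl",80),("nutdriver",80)):
    print(t,[(np.round(q["position"]),round(float(q["confidence"]),2),np.round(atz(c,q["position"],z)[:2])) for q in ctrl.place_of("wrist",t)[:3]])
i=cv2.resize(c["img"][:200,100:400],None,fx=2.6,fy=2.6,interpolation=cv2.INTER_CUBIC)
cv2.imwrite("pics/w6b.png",np.clip(i[:,:,::-1].astype(float)*1.8,0,255))
E
```

```text
clock: 15.4
eef_pos: [437.5, -328.0, 246.1]
tool_rot: [-3.141, 0.0, 0.361]
force: [0.4, 0.7, -0.0]
width: 85.3
gripper_force: 0.0
pos [ 437.046 -328.257  245.883] rpy [-3.141  0.001  0.358] t 15.5667 F [ 0.094 -0.184  0.276] w 85.46527134510296
 shift tool mm [-294.045 -460.612  246.159] units [-11.762 -18.424   9.846] turn units(tool z) 0.0
rack [(array([137., 266.]), 0.87, array([ 474., -327.]))]
burnisher [(array([145., 269.]), 0.65, array([ 473., -327.]))]
awl [(array([157., 324.]), 0.84, array([ 483., -391.])), (array([127., 214.]), 0.16, array([ 470., -263.]))]
nutdriver [(array([131., 215.]), 0.83, array([ 467., -265.]))][ WARN:0@3.127] global loadsave.cpp:1063 imwrite_ Unsupported depth image for selected encoder is fallbacked to CV_8U.
```

View pics/w6b.png

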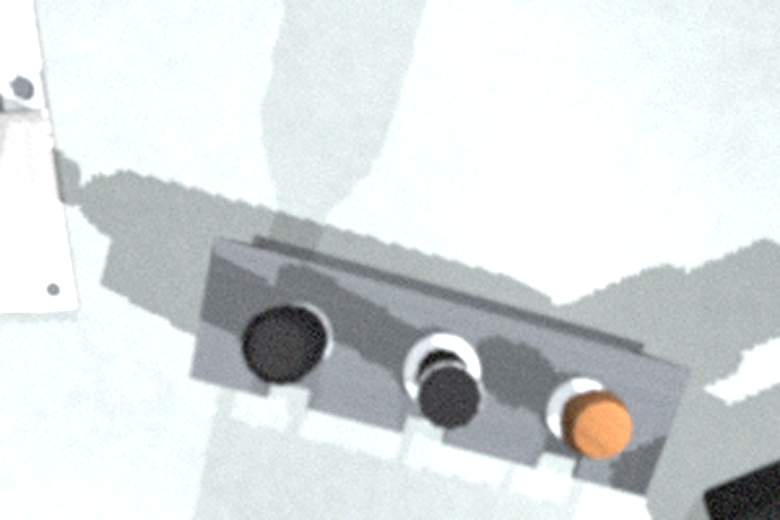

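The crop shows the slots opening towards the robot (downwards in the picture). The burnisher's flat top is at (397,450) in the crop with its collar at (370,442). The nut driver is at (343,285) and the awl at (425,598).

Run:
```python
from h import *
c=ctrl.get_image("wrist")
f=lambda a,b,z:atz(c,(b/2.6,100+a/2.6),z)
print("top",f(450,397,153),"collar",f(442,370,86))
P=[f(a,b,80)[:2] for a,b in((213,238),(690,370),(643,495),(190,378))]
print(np.array(P),np.mean(P,0),[np.linalg.norm(P[i]-P[i-1]) for i in range(4)])
g=cv2.cvtColor(c["img"],cv2.COLOR_RGB2GRAY)[135:170,255:292];n,l,s,ce=cv2.connectedComponentsWithStats((g<32).astype(np.uint8))
for k in range(1,n):
    if s[k,4]>60:print(s[k],ce[k],atz(c,(ce[k]+[255,135])[::-1],153))
go([474,-328,200],-.11+np.pi/2)
```

```text
top [ 477.644 -323.904  153.   ] collar [ 478.287 -323.758   86.   ]
[[ 494.683 -215.792]
 [ 516.372 -425.318]
 [ 457.677 -431.417]
 [ 435.507 -222.598]] [ 476.06  -323.781] [np.float64(59.56595850760929), np.float64(210.6453132038827), np.float64(59.01086106859922), np.float64(209.99264833177241)]
pos [ 437.793 -325.898  246.386] rpy [-3.141 -0.     0.363] t 15.8667 F [ 1.172 -0.166  0.627] w 85.3620086173404
 shift tool mm [33.093 14.833 46.388] units [1.324 0.593 1.856] turn units(tool z) -13.72631316241406
```

```bash
python3 -m crank '[[[0,0,0.15,-1],[0,0,0.15,-1],[0,0,0.15,-1],[0,0,0.15,-1],[0,0,0.15,-1],[0,0,0.15,-1],[0,0,0.15,-1],[0,0,0.15,-1],[0,0,0.15,-1],[0,0,0.15,-1],[0,0,0.15,-1],[0,0,0.15,-1]]]'
python3 - <<'E'
from h import *
go([478,-324,110],1.674)
E
```

```text
clock: 16.87
eef_pos: [437.7, -326.5, 201.3]
tool_rot: [3.141, -0.0, 1.326]
force: [-0.4, 0.8, -0.4]
width: 85.4
gripper_force: 0.0
pos [ 437.656 -326.476  201.322] rpy [ 3.141 -0.     1.326] t 16.8667 F [-0.434  0.805 -0.441] w 85.38964808022718
 shift tool mm [12.181 38.528 91.328] units [0.487 1.541 3.653] turn units(tool z) -4.351288794467739
```

```bash
python3 -m crank '[[[0.25,0.77,0,0],[0.24,0.77,0,0],[0,0,0,0],[0,0,0.7,0],[0,0,0.9,0],[0,0,0.9,0],[0,0,0.7,0],[0,0,0.45,0],[0,0,0,0],[0,0,0,0]]]'
python3 -m crank '[[[0,0,0,0],[0,0,0,0],[0,0,0,0],[0,0,0,0],[0,0,0,0],[0,0,0,0],[0,0,0,0],[0,0,0,0]]]' 1
python3 - <<'E'
from h import *
go([478,-324,190])
E
```

```text
clock: 17.7
eef_pos: [477.8, -324.5, 110.1]
tool_rot: [-3.141, -0.0, 1.321]
force: [-0.9, -0.5, -0.0]
width: 85.1
gripper_force: 0.0
clock: 18.37
eef_pos: [477.8, -325.0, 110.7]
tool_rot: [3.141, 0.0, 1.321]
force: [-1.1, 0.4, 6.7]
width: 20.4
gripper_force: 58.4
pos [ 477.768 -324.978  110.67 ] rpy [3.141 0.    1.321] t 18.3667 F [-1.143  0.363  6.701] w 20.41807377686072
 shift tool mm [  0.98    0.008 -79.331] units [ 0.039  0.    -3.173] turn units(tool z) 0.0
```

```bash
python3 -m crank '[[[0,0,-0.2,0],[0,0,-0.4,0],[0,0,-0.7,0],[0,0,-0.8,0],[0,0,-0.8,0],[0,0,-0.9,0],[0,0,-0.9,0],[0,0,-0.9,0],[0,0,0,0],[0,0,0,0]]]'
python3 - <<'E'
from h import *
c0=np.array([486.1,-6.3]);ya=.383
for r in(84,92,100):
  b=np.radians(72)+ya;print(r,c0+r*np.array([np.cos(b),np.sin(b)]))
b=np.radians(76)+ya
go([*(c0+92*np.array([np.cos(b),np.sin(b)])),236])
c=ctrl.get_image("wrist");save(c,"w7.png");q=ctrl.place_of("wrist","burnisher")[:1]+ctrl.place_of("wrist","ball")[:1];print(q)
s=ctrl.read_state();p=np.array(s["eef_pos"]);R=Ro.from_euler('xyz',s["tool_rot"]).as_matrix()
print("expect origin",proj(c,p-[0,0,30.5]),"ball",proj(c,p-[0,0,86.5]))
E
```

```text
clock: 19.2
eef_pos: [478.4, -325.2, 251.6]
tool_rot: [3.139, 0.001, 1.321]
force: [0.3, -0.3, -1.6]
width: 20.5
gripper_force: 58.7
84 [480.322  77.501]
92 [479.772  85.482]
100 [479.221  93.463]
pos [ 478.356 -325.165  251.594] rpy [3.139 0.001 1.321] t 19.2 F [ 0.307 -0.252 -1.573] w 20.46980702652257
 shift tool mm [ 396.013 -106.324   14.901] units [15.841 -4.253  0.596] turn units(tool z) 0.0
[{'position': [227.8, 259.2], 'confidence': 0.8}]
expect origin [220.364 256.051] ball [195.491 256.283]
```

View pics/w7.png

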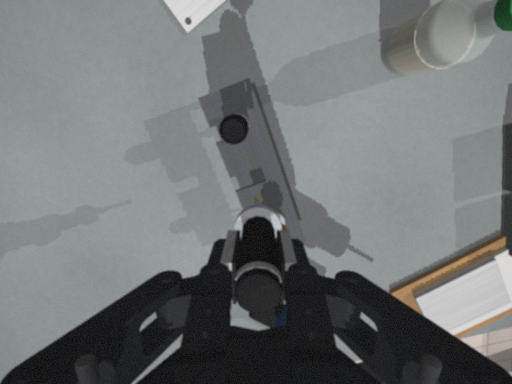

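The picture shows the burnisher gripped and hanging straight, with the orange ball at (199,257) just above the rack and the nut driver at (128,233) undisturbed.

```bash
python3 -m crank '[[[0.4,-0.1,0,0],[0.8,-0.2,0,0],[0.98,-0.25,0,0],[0.98,-0.25,0,0],[0.98,-0.25,0,0],[0.98,-0.25,0,0],[0.98,-0.25,0,0],[0.98,-0.25,0,0],[0.98,-0.25,0,0],[0.98,-0.25,0,0],[0.98,-0.25,0,0],[0.98,-0.25,0,0]]]'
python3 -m crank '[[[0.98,-0.25,0,0],[0.98,-0.25,0,0],[0.98,-0.25,0,0],[0.98,-0.25,0,0],[0.98,-0.25,0,0],[0.6,-0.15,0,0],[0,0,0,0],[0,0,0,0]]]'
python3 - <<'E'
from h import *
c=ctrl.get_image("wrist");save(c,"w8.png")
s=ctrl.read_state();p=np.array(s["eef_pos"]);R=Ro.from_euler('xyz',s["tool_rot"]).as_matrix()
print("qpos",s["qpos"],"ball exp",proj(c,p-[0,0,86.5]),[ (np.round(q["position"],1),q["confidence"]) for q in ctrl.place_of("wrist","ball")[:4]])
im=c["img"].astype(int);m=((im[...,0]-im[...,2])>45);m[:170]=0;m[225:]=0;m[:,:235]=0;m[:,280:]=0
px=np.argwhere(m).mean(0);print("orange n",m.sum(),px)
w=atz(c,px,p[2]-86.5);print("ball offset tool",R.T@(w-p))
b=1.65;go([486.1+91*np.cos(b),-6.3+91*np.sin(b),120])
edgefit(c,[486,-6,.383])
E
```

```text
clock: 20.35
eef_pos: [476.9, -39.0, 249.3]
tool_rot: [-3.14, -0.0, 1.321]
force: [0.2, -0.2, -2.0]
width: 20.6
gripper_force: 58.7
clock: 21.02
eef_pos: [477.0, 102.0, 249.4]
tool_rot: [-3.14, 0.001, 1.324]
force: [0.3, 0.5, -2.7]
width: 20.9
gripper_force: 58.7
qpos [-0.06   0.386 -0.281  1.928  0.14   0.848 -0.664] ball exp [198.272 259.229] [(array([199.9, 256.8]), 0.57)]
orange n 0 [nan nan]
ball offset tool [nan nan nan]
pos [477.47   99.902 249.523] rpy [-3.14   0.001  1.32 ] t 21.1167 F [ 0.096 -0.513 -1.836] w 20.345590293197684
 shift tool mm [-14.469   5.373 129.537] units [-0.579  0.215  5.181] turn units(tool z) 0.0
panel [485.905  -6.873   0.384] 44.97884301482142
ring [486.486  -7.802   0.38 ] 76.775114660203
both [486.373  -7.602   0.385] 120.66466889838651<stdin>:6: RuntimeWarning: Mean of empty slice.
  ret = um.true_divide(
```

```bash
python3 -m crank '[[[-0.3,0.1,0.3,0],[-0.28,0.11,0.7,0],[0,0,0.8,0],[0,0,0.8,0],[0,0,0.8,0],[0,0,0.7,0],[0,0,0.6,0],[0,0,0.48,0],[0,0,0,0],[0,0,0,0]]]'
python3 -m crank '[[[0,0,0.4,0],[0,0,0.3,0],[0,0,0.1,0],[0,0,0,0],[0,0,0,0]]]'
python3 - <<'E'
from h import *
c0=np.array([486.2,-7.0]);b=1.65;go([*(c0+84*np.array([np.cos(b),np.sin(b)])),100])
fs=[]
for i in range(4): ctrl.get_image("wrist");fs.append(ctrl.read_state()["force"])
print(np.array(fs))
R=Ro.from_euler('xyz',ctrl.read_state()["tool_rot"]).as_matrix();print("inward per mm in tool units",R.T@[-np.cos(b),-np.sin(b),0]/25)
c=ctrl.get_image("scene");save(c,"s1.png")
cv2.imwrite("pics/s1b.png",cv2.resize(c["img"][140:250,170:310],None,fx=5,fy=5,interpolation=cv2.INTER_CUBIC)[:,:,::-1])
E
```

```text
clock: 21.95
eef_pos: [479.1, 84.0, 119.9]
tool_rot: [-3.14, 0.001, 1.319]
force: [-0.5, 0.6, -1.2]
width: 20.7
gripper_force: 58.8
clock: 22.37
eef_pos: [479.6, 85.5, 100.5]
tool_rot: [-3.142, 0.0, 1.321]
force: [0.1, 0.9, -1.5]
width: 21.0
gripper_force: 58.8
pos [479.598  85.491 100.545] rpy [-3.142  0.     1.321] t 22.3667 F [ 0.068  0.855 -1.497] w 21.01715818670555
 shift tool mm [-8.494  2.123  0.545] units [-0.34   0.085  0.022] turn units(tool z) 0.0
[[-0.466 -0.027 -1.618]
 [ 0.135  1.183 -1.097]
 [ 0.136  0.663 -1.169]
 [ 0.022  0.209 -1.299]]
inward per mm in tool units [-0.038  0.013 -0.   ]
```

View pics/s1b.png

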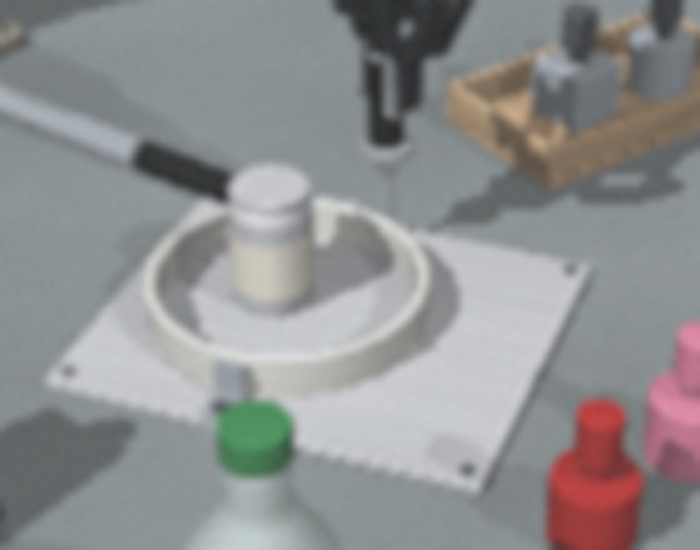

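The crop shows the burnisher hanging upright behind the ring at (150,385) and both weights upright in the tray. That used up my picture views, so from here I go by force and numbers, probing inward for the ring wall.

```bash
python3 -m crank '[[[-0.076,0.026,0,0],[-0.076,0.026,0,0],[-0.038,0.013,0,0],[0,0,0,0]]]'
for i in 1 2 3; do :; done
python3 -m crank '[[[-0.038,0.013,0,0],[0,0,0,0]]]'
python3 -m crank '[[[-0.038,0.013,0,0],[0,0,0,0]]]'
python3 -m crank '[[[-0.038,0.013,0,0],[0,0,0,0]]]'
```

```text
clock: 22.95
eef_pos: [480.0, 80.0, 100.6]
tool_rot: [3.141, 0.0, 1.32]
force: [-0.8, 0.3, -1.5]
width: 20.3
gripper_force: 58.8
clock: 23.12
eef_pos: [480.1, 79.6, 100.6]
tool_rot: [-3.142, -0.0, 1.321]
force: [-1.0, 0.4, -1.3]
width: 20.6
gripper_force: 58.7
clock: 23.28
eef_pos: [480.1, 78.9, 100.6]
tool_rot: [-3.141, -0.001, 1.321]
force: [-0.7, 2.6, -2.2]
width: 20.9
gripper_force: 58.6
clock: 23.45
eef_pos: [480.1, 78.3, 100.6]
tool_rot: [-3.141, -0.001, 1.321]
force: [-1.2, 2.7, -0.6]
width: 20.7
gripper_force: 58.7
```

```bash
python3 -m crank '[[[0.012,-0.004,0.09,0],[0,0,0.09,0],[0,0,0.09,0],[0,0,0.09,0],[0,0,0,0],[0,0,0,0]]]'
cat >> h.py <<'E'
def arc(cx=486.2,cy=-7.0,n=12,turn=.33):
    th=turn*.08;out=[]
    s=ctrl.read_state();R=Ro.from_euler('xyz',s["tool_rot"]).as_matrix();p=np.array(s["eef_pos"])
    v=p-[cx,cy,p[2]];d=R.T@((Ro.from_euler('z',-th).as_matrix()-np.eye(3))@v)
    o=R@np.array([-2.5,0,0]);bb=v+o
    rb=np.array([bb[0],bb[1],0])/np.hypot(bb[0],bb[1]);F=np.array(s["force"])
    print("t",s["clock"],"TCP",p,"yaw",s["tool_rot"][2],"r_tcp",np.hypot(v[0],v[1]),"r_ball",np.hypot(bb[0],bb[1]),"bearing",np.degrees(np.arctan2(bb[1],bb[0])-.384),"row units",(d/25).round(4),"F rad",F@rb,"Fz",F[2],"outward 1mm units",(R.T@rb/25).round(3))
E
python3 - <<'E'
from h import *
for i in range(3): arc();ctrl.get_image("wrist")
E
```

```text
clock: 23.95
eef_pos: [480.9, 78.1, 91.6]
tool_rot: [3.141, -0.001, 1.321]
force: [1.3, 2.3, 0.1]
width: 20.9
gripper_force: 58.9
t 23.95 TCP [480.891  78.102  91.591] yaw 1.3209337096116642 r_tcp 85.26755602684902 r_ball 82.89193478547833 bearing 72.0987470458601 row units [0.026 0.086 0.   ] F rad 2.2252370959618553 Fz 0.05457605490821549 outward 1mm units [ 0.038 -0.013  0.   ]
t 24.0 TCP [480.892  78.092  91.706] yaw 1.3208928929397117 r_tcp 85.25770757491854 r_ball 82.88211792765372 bearing 72.09879346927505 row units [0.026 0.086 0.   ] F rad 2.8011306732569636 Fz 0.7207038292470285 outward 1mm units [ 0.038 -0.013  0.   ]
t 24.05 TCP [480.858  78.094  91.744] yaw 1.3209026010852043 r_tcp 85.26191466298583 r_ball 82.88663013964285 bearing 72.12208732048315 row units [0.027 0.086 0.   ] F rad 2.567818754743335 Fz 1.0281499908504155 outward 1mm units [ 0.038 -0.013  0.   ]
```

```bash
python3 -m crank '[[[0.034,0.041,0,0.16],[0.033,0.084,0,0.33],[0.027,0.086,0,0.33],[0.027,0.086,0,0.33],[0.027,0.086,0,0.33],[0.027,0.086,0,0.33]]]'
python3 - <<'E'
from h import *
arc()
E
```

```text
clock: 24.6
eef_pos: [492.1, 77.7, 91.3]
tool_rot: [-3.14, 0.002, 1.173]
force: [-3.0, 1.2, 0.9]
width: 21.2
gripper_force: 59.0
t 24.6 TCP [492.108  77.69   91.328] yaw 1.1729973878421314 r_tcp 84.89622626943795 r_ball 82.53356471175086 bearing 64.56737081246955 row units [ 0.028  0.085 -0.   ] F rad 1.0409173209480846 Fz 0.866887771793241 outward 1mm units [ 0.038 -0.013 -0.   ]
```

```bash
python3 -m crank '[[[0.026,0.086,0,0.33],[0.026,0.086,0,0.33],[0.026,0.086,0,0.33],[0.026,0.086,0,0.33],[0.026,0.086,0,0.33],[0.026,0.086,0,0.33]]]'
python3 - <<'E'
from h import *
arc()
E
```

```text
clock: 25.1
eef_pos: [506.3, 75.9, 91.6]
tool_rot: [3.141, 0.0, 1.015]
force: [-2.1, -0.6, 0.7]
width: 20.4
gripper_force: 59.0
t 25.1 TCP [506.309  75.884  91.601] yaw 1.014763771253984 r_tcp 85.28816646446705 r_ball 82.91720715674747 bearing 54.901239176372435 row units [0.027 0.086 0.   ] F rad -1.0148072722714252 Fz 0.702472722164547 outward 1mm units [ 0.038 -0.013 -0.   ]
```

```bash
python3 -m crank '[[[-0.019,0.006,0,0],[-0.019,0.006,0,0],[0,0,0,0]]]'
python3 - <<'E'
from h import *
arc();ctrl.get_image("wrist");arc()
E
```

```text
clock: 25.35
eef_pos: [506.7, 75.4, 91.8]
tool_rot: [3.14, -0.002, 1.018]
force: [0.5, 1.1, 0.9]
width: 20.5
gripper_force: 58.9
t 25.35 TCP [506.734  75.383  91.824] yaw 1.0177190118689525 r_tcp 84.90318898474649 r_ball 82.52494055936711 bearing 54.5297414599932 row units [0.026 0.086 0.   ] F rad 1.161217568277569 Fz 0.8943490195149595 outward 1mm units [ 0.038 -0.013  0.   ]
t 25.4 TCP [506.669  75.391  91.849] yaw 1.0177610001488395 r_tcp 84.8958665264671 r_ball 82.51819197981918 bearing 54.575408468931215 row units [0.026 0.086 0.   ] F rad 0.58104351873012 Fz 0.601147004664148 outward 1mm units [ 0.038 -0.013  0.   ]
```

```bash
python3 -m crank '[[[0.024,0.085,0,0.33],[0.023,0.086,0,0.33],[0.023,0.086,0,0.33],[0.024,0.086,0,0.33],[0.024,0.086,0,0.33],[0.024,0.086,0,0.33]]]'
python3 - <<'E'
from h import *
arc()
E
```

```text
clock: 25.9
eef_pos: [516.6, 72.4, 91.2]
tool_rot: [-3.138, 0.001, 0.858]
force: [-4.4, 6.1, 1.8]
width: 20.3
gripper_force: 59.6
t 25.9 TCP [516.599  72.362  91.155] yaw 0.8575962804895159 r_tcp 84.98477491386404 r_ball 82.63849903768339 bearing 47.62924193318813 row units [ 0.029  0.085 -0.   ] F rad 4.217134601862609 Fz 1.7793231922828665 outward 1mm units [ 0.037 -0.014  0.   ]
```

```bash
python3 -m crank '[[[0.015,-0.006,-0.02,0],[0.01,-0.004,-0.02,0],[0,0,0,0]]]'
python3 - <<'E'
from h import *
arc();ctrl.get_image("wrist");arc()
E
```

```text
clock: 26.15
eef_pos: [517.7, 72.5, 92.4]
tool_rot: [-3.14, 0.0, 0.859]
force: [-3.0, 4.3, 0.5]
width: 20.9
gripper_force: 59.5
t 26.15 TCP [517.709  72.483  92.385] yaw 0.8590117491350411 r_tcp 85.50072635433479 r_ball 83.14323075631088 bearing 46.93950959750018 row units [ 0.029  0.086 -0.   ] F rad 2.9863401843775588 Fz 0.49729564573686347 outward 1mm units [ 0.038 -0.013  0.   ]
t 26.2 TCP [517.676  72.448  92.354] yaw 0.8589569135378314 r_tcp 85.45556380740285 r_ball 83.09829066646475 bearing 46.95205001165943 row units [ 0.029  0.086 -0.   ] F rad 2.7818149113793105 Fz 0.2265806616497078 outward 1mm units [ 0.038 -0.014  0.   ]
```

```bash
python3 -m crank '[[[0.013,-0.005,0,0],[0.013,-0.005,0,0],[0,0,0,0]]]'
python3 - <<'E'
from h import *
arc();ctrl.get_image("wrist");arc()
c=ctrl.get_image("wrist");save(c,"w9.png");s=ctrl.read_state();p=s["eef_pos"];print("ball exp",proj(c,p-np.array([0,0,92.4-10+0.])),[(np.round(q["position"],1),np.round(atz(c,q["position"],10),1),q["confidence"]) for q in ctrl.place_of("wrist","ball")[:3]]);edgefit(c,[486,-7,.384])
E
```

```text
clock: 26.45
eef_pos: [518.0, 72.6, 92.4]
tool_rot: [-3.14, 0.001, 0.859]
force: [-3.3, 3.8, 0.2]
width: 20.6
gripper_force: 59.5
t 26.45 TCP [517.993  72.594  92.364] yaw 0.8589719317518696 r_tcp 85.70913823044309 r_ball 83.34947863415107 bearing 46.784825651831625 row units [ 0.028  0.086 -0.   ] F rad 2.3262032653411624 Fz 0.21568496061974113 outward 1mm units [ 0.038 -0.013 -0.   ]
t 26.5 TCP [517.968  72.589  92.362] yaw 0.8590787082651732 r_tcp 85.69466619120644 r_ball 83.33512170813394 bearing 46.799089726002435 row units [ 0.028  0.086 -0.   ] F rad 2.5781891335270086 Fz 0.3114201345923263 outward 1mm units [ 0.038 -0.013  0.   ]
ball exp [198.104 258.828] [(array([201.4, 261. ]), array([517.4,  69. ,  10. ]), 0.51)]
panel [485.347  -5.929   0.373] 54.50793555330261
ring [484.889  -5.078   0.357] 60.419548803787194
both [485.063  -5.247   0.371] 113.54129558446529
```

```bash
python3 -m crank '[[[0.015,-0.005,0,0],[0.015,-0.005,0,0],[0,0,0,0]]]'
python3 - <<'E'
from h import *
arc(485.7,-6.2);ctrl.get_image("top");arc(485.7,-6.2)
E
```

```text
clock: 26.85
eef_pos: [518.8, 72.8, 92.5]
tool_rot: [-3.141, 0.0, 0.859]
force: [-2.4, 3.2, 0.7]
width: 20.6
gripper_force: 59.4
t 26.85 TCP [518.842  72.784  92.499] yaw 0.8590530515700547 r_tcp 85.65517150738208 r_ball 83.28134851876004 bearing 45.76745645911092 row units [ 0.027  0.086 -0.   ] F rad 2.0750066152615 Fz 0.7411150116140216 outward 1mm units [ 0.038 -0.013 -0.   ]
t 26.9 TCP [518.936  72.718  92.525] yaw 0.8589418418298365 r_tcp 85.63090022744338 r_ball 83.2561250057063 bearing 45.69048008048527 row units [ 0.027  0.086 -0.   ] F rad 1.946392209544032 Fz 0.12876549821819727 outward 1mm units [ 0.038 -0.013  0.   ]
```

```bash
python3 -m crank '[[[0.032,0.085,0,0.33],[0.03,0.085,0,0.33],[0.028,0.086,0,0.33],[0.028,0.086,0,0.33],[0.028,0.086,0,0.33],[0.028,0.086,0,0.33]]]'
python3 - <<'E'
from h import *
arc(485.7,-6.2)
E
```

```text
clock: 27.4
eef_pos: [531.7, 65.8, 92.7]
tool_rot: [3.141, 0.0, 0.698]
force: [-1.8, 0.8, 1.6]
width: 20.6
gripper_force: 59.1
t 27.4 TCP [531.693  65.793  92.66 ] yaw 0.6975657499521741 r_tcp 85.43012459489967 r_ball 83.04869094919579 bearing 35.943149132606564 row units [0.026 0.086 0.   ] F rad -0.2799430083706268 Fz 1.6095279294315719 outward 1mm units [ 0.038 -0.012 -0.   ]
```

```bash
python3 -m crank '[[[0.022,0.087,0,0.33],[0.022,0.087,0,0.33],[0.023,0.087,0,0.33],[0.024,0.086,0,0.33],[0.025,0.086,0,0.33],[0.026,0.086,0,0.33]]]'
python3 - <<'E'
from h import *
arc(485.7,-6.2)
E
```

```text
clock: 27.9
eef_pos: [541.9, 58.3, 92.6]
tool_rot: [-3.142, -0.0, 0.54]
force: [-0.4, 0.7, 0.9]
width: 20.7
gripper_force: 59.1
t 27.9 TCP [541.914  58.263  92.571] yaw 0.5397650781423751 r_tcp 85.53081226736121 r_ball 83.15654379799489 bearing 27.440967784009906 row units [0.027 0.086 0.   ] F rad 0.265536315826715 Fz 0.8744072959112916 outward 1mm units [ 0.038 -0.013  0.   ]
```

```bash
python3 -m crank '[[[0.022,0.087,0,0.33],[0.022,0.087,0,0.33],[0.023,0.087,0,0.33],[0.024,0.087,0,0.33],[0.025,0.086,0,0.33],[0.026,0.086,0,0.33]]]'
python3 - <<'E'
from h import *
arc(485.7,-6.2)
E
```

```text
clock: 28.4
eef_pos: [551.1, 49.0, 92.6]
tool_rot: [-3.141, -0.001, 0.382]
force: [-1.3, 3.2, 1.0]
width: 20.9
gripper_force: 59.1
t 28.4 TCP [551.057  49.034  92.606] yaw 0.3816382829182583 r_tcp 85.57091280439309 r_ball 83.2015516790975 bearing 18.741657911398214 row units [ 0.027  0.086 -0.   ] F rad 1.0927035365536737 Fz 0.9538485811876026 outward 1mm units [ 0.038 -0.013  0.   ]
```

F rad is 1.1, which is what I want; I continue on the pure arc.

```bash
python3 -m crank '[[[0.027,0.086,0,0.33],[0.027,0.086,0,0.33],[0.027,0.086,0,0.33],[0.027,0.086,0,0.33],[0.027,0.086,0,0.33],[0.027,0.086,0,0.33]]]'
python3 - <<'E'
from h import *
arc(485.7,-6.2)
E
```

```text
clock: 28.9
eef_pos: [559.5, 37.0, 92.8]
tool_rot: [3.141, -0.001, 0.223]
force: [0.8, 3.4, 0.4]
width: 20.6
gripper_force: 59.2
t 28.9 TCP [559.524  36.97   92.779] yaw 0.2228605615719368 r_tcp 85.51998887713678 r_ball 83.13975499091852 bearing 8.835528553950732 row units [0.026 0.086 0.   ] F rad 2.440747549157834 Fz 0.35219776367095057 outward 1mm units [ 0.038 -0.012  0.   ]
```

```bash
python3 -m crank '[[[0.03,0.085,0,0.33],[0.03,0.085,0,0.33],[0.03,0.085,0,0.33],[0.029,0.085,0,0.33],[0.028,0.086,0,0.33],[0.027,0.086,0,0.33]]]'
python3 - <<'E'
from h import *
arc(485.7,-6.2)
E
```

```text
clock: 29.4
eef_pos: [564.8, 25.1, 92.5]
tool_rot: [3.141, 0.001, 0.064]
force: [-0.3, 2.4, 1.7]
width: 20.4
gripper_force: 59.1
t 29.4 TCP [564.833  25.065  92.481] yaw 0.06433166156439718 r_tcp 85.08555300663126 r_ball 82.70976203805196 bearing 0.08868892133249265 row units [0.026 0.086 0.   ] F rad 0.6104395067853056 Fz 1.6713345386303629 outward 1mm units [ 0.038 -0.013 -0.   ]
```

```bash
python3 -m crank '[[[0.025,0.086,0,0.33],[0.025,0.086,0,0.33],[0.025,0.086,0,0.33],[0.026,0.086,0,0.33],[0.026,0.086,0,0.33],[0.026,0.086,0,0.33]]]'
python3 - <<'E'
from h import *
arc(485.7,-6.2)
E
```

```text
clock: 29.9
eef_pos: [569.2, 12.7, 92.7]
tool_rot: [-3.141, -0.001, -0.094]
force: [0.3, 1.9, 0.8]
width: 20.9
gripper_force: 59.1
t 29.9 TCP [569.189  12.685  92.663] yaw -0.09380308410647697 r_tcp 85.5979518444749 r_ball 83.22556494399858 bearing -8.720905879694234 row units [ 0.027  0.086 -0.   ] F rad 0.7417651470338681 Fz 0.7582301493987652 outward 1mm units [ 0.038 -0.013  0.   ]
```

```bash
python3 -m crank '[[[0.025,0.086,0,0.33],[0.025,0.086,0,0.33],[0.026,0.086,0,0.33],[0.026,0.086,0,0.33],[0.026,0.086,0,0.33],[0.026,0.086,0,0.33]]]'
python3 - <<'E'
from h import *
arc(485.7,-6.2)
E
```

```text
clock: 30.4
eef_pos: [572.0, -0.4, 92.9]
tool_rot: [-3.141, -0.003, -0.252]
force: [1.7, 2.7, 0.2]
width: 20.8
gripper_force: 59.2
t 30.4 TCP [571.992  -0.437  92.927] yaw -0.25174711568338703 r_tcp 86.48437803485474 r_ball 84.11371131831471 bearing -17.6474608232889 row units [ 0.027  0.087 -0.   ] F rad 1.8731147496519802 Fz 0.1660725097006684 outward 1mm units [ 0.038 -0.013  0.   ]
```

```bash
python3 -m crank '[[[0.029,0.086,0.01,0.33],[0.029,0.086,0.01,0.33],[0.028,0.087,0,0.33],[0.028,0.087,0,0.33],[0.027,0.087,0,0.33],[0.027,0.087,0,0.33]]]'
python3 - <<'E'
from h import *
arc(485.7,-6.2)
E
```

```text
clock: 30.9
eef_pos: [570.4, -14.6, 92.0]
tool_rot: [3.141, 0.0, -0.411]
force: [1.2, 2.5, 1.0]
width: 20.5
gripper_force: 59.2
t 30.9 TCP [570.395 -14.607  92.034] yaw -0.41074239851163763 r_tcp 85.11161732730807 r_ball 82.7357183717555 bearing -27.13917531026217 row units [0.026 0.086 0.   ] F rad 0.9729194689089686 Fz 1.0320326776646662 outward 1mm units [ 0.038 -0.013 -0.   ]
```

```bash
python3 -m crank '[[[0.026,0.086,0,0.33],[0.026,0.086,0,0.33],[0.026,0.086,0,0.33],[0.027,0.086,0,0.33],[0.027,0.086,0,0.33],[0.027,0.086,0,0.33]]]'
python3 - <<'E'
from h import *
arc(485.7,-6.2)
E
```

```text
clock: 31.4
eef_pos: [568.3, -27.7, 92.1]
tool_rot: [-3.141, -0.0, -0.569]
force: [1.4, 3.1, 0.3]
width: 21.1
gripper_force: 59.2
t 31.4 TCP [568.318 -27.726  92.112] yaw -0.5690074742538089 r_tcp 85.37581430234225 r_ball 83.00174184018893 bearing -36.07198275230197 row units [ 0.027  0.086 -0.   ] F rad 0.5466361187505268 Fz 0.28797477269453964 outward 1mm units [ 0.038 -0.013  0.   ]
```

```bash
python3 -m crank '[[[0.025,0.086,0,0.33],[0.025,0.086,0,0.33],[0.025,0.086,0,0.33],[0.026,0.086,0,0.33],[0.026,0.086,0,0.33],[0.026,0.086,0,0.33]]]'
python3 - <<'E'
from h import *
arc(485.7,-6.2)
E
```

```text
clock: 31.9
eef_pos: [565.2, -39.9, 92.5]
tool_rot: [-3.139, -0.002, -0.727]
force: [4.4, 2.9, -0.1]
width: 20.6
gripper_force: 59.3
t 31.9 TCP [565.247 -39.94   92.488] yaw -0.7271185085759655 r_tcp 86.40648627810997 r_ball 84.04195207615497 bearing -44.44000952359804 row units [ 0.028  0.087 -0.   ] F rad 2.8997485095567956 Fz -0.053181511884881405 outward 1mm units [ 0.038 -0.013  0.   ]
```

```bash
python3 -m crank '[[[0.034,0.084,0.01,0.33],[0.034,0.084,0.01,0.33],[0.032,0.085,0,0.33],[0.03,0.086,0,0.33],[0.029,0.086,0,0.33],[0.028,0.086,0,0.33]]]'
python3 - <<'E'
from h import *
arc(485.7,-6.2)
E
```

```text
clock: 32.4
eef_pos: [557.4, -52.9, 91.5]
tool_rot: [3.141, 0.0, -0.886]
force: [2.5, 0.8, 0.8]
width: 20.8
gripper_force: 59.2
t 32.4 TCP [557.436 -52.913  91.502] yaw -0.8861151807357062 r_tcp 85.6041639696503 r_ball 83.22597385123761 bearing -54.549526048681734 row units [0.026 0.086 0.   ] F rad 1.686091064012361 Fz 0.7560380959720722 outward 1mm units [ 0.038 -0.013 -0.   ]
```

```bash
python3 -m crank '[[[0.028,0.086,0,0.33],[0.028,0.086,0,0.33],[0.028,0.086,0,0.33],[0.027,0.086,0,0.33],[0.027,0.086,0,0.33],[0.027,0.086,0,0.33]]]'
python3 - <<'E'
from h import *
arc(485.7,-6.2)
E
```

```text
clock: 32.9
eef_pos: [549.4, -63.5, 91.5]
tool_rot: [3.141, 0.0, -1.044]
force: [2.0, 1.9, 1.9]
width: 20.7
gripper_force: 59.1
t 32.9 TCP [549.42  -63.47   91.496] yaw -1.0442875321214873 r_tcp 85.67403707670766 r_ball 83.29838610108727 bearing -63.42192364251023 row units [0.027 0.086 0.   ] F rad 0.20818901413888713 Fz 1.8989497828640025 outward 1mm units [ 0.038 -0.013 -0.   ]
```

```bash
python3 -m crank '[[[0.025,0.086,0,0.33],[0.025,0.086,0,0.33],[0.026,0.086,0,0.33],[0.026,0.086,0,0.33],[0.026,0.086,0,0.33],[0.026,0.086,0,0.33],[0,0,0,0]]]'
python3 - <<'E'
from h import *
arc(485.7,-6.2)
c=ctrl.get_image("wrist");edgefit(c,[486,-6,.384]);arc(486,-6.6)
E
```

```text
clock: 33.48
eef_pos: [540.2, -73.4, 91.8]
tool_rot: [-3.141, -0.001, -1.202]
force: [3.0, -0.0, 1.0]
width: 20.8
gripper_force: 59.1
t 33.4833 TCP [540.212 -73.434  91.775] yaw -1.202433495428219 r_tcp 86.55629367663121 r_ball 84.18121314272547 bearing -72.44341682900657 row units [ 0.027  0.087 -0.   ] F rad 1.894072197980064 Fz 1.033780685869663 outward 1mm units [ 0.038 -0.013  0.   ]
panel [485.98   -5.74    0.384] 50.037879488233095
ring [487.241  -5.966   0.423] 69.82696662562213
both [486.504  -5.947   0.381] 117.06605352579885
t 33.5333 TCP [540.16  -73.393  91.721] yaw -1.2009421693021434 r_tcp 85.99213004422036 r_ball 83.61593991574226 bearing -72.43897903751116 row units [0.027 0.087 0.   ] F rad 2.1907634674446776 Fz 1.0142292201080159 outward 1mm units [ 0.038 -0.013  0.   ]
```

```bash
python3 -m crank '[[[0.027,0.086,0,0.33],[0.027,0.086,0,0.33],[0,0,0,0],[0,0,0,0]]]'
python3 - <<'E'
from h import *
arc(486.2,-6.2)
E
```

```text
clock: 33.87
eef_pos: [536.7, -76.3, 91.7]
tool_rot: [-3.141, -0.002, -1.253]
force: [3.9, -2.1, 1.9]
width: 20.5
gripper_force: 59.2
t 33.8667 TCP [536.657 -76.328  91.737] yaw -1.2533191792720744 r_tcp 86.39369653776063 r_ball 84.01337517480856 bearing -75.75276535110122 row units [0.026 0.087 0.   ] F rad 3.963248625363926 Fz 1.9495922890872424 outward 1mm units [ 0.038 -0.012  0.   ]
```

```bash
python3 -m crank '[[[0.01,-0.003,-0.06,0],[0.01,-0.003,-0.08,0],[0,0,-0.08,0],[0,0,-0.08,0],[0,0,-0.08,0],[0,0,-0.08,0],[0.038,-0.012,-0.1,0],[0.076,-0.024,-0.12,0],[0.076,-0.024,-0.16,0],[0.038,-0.012,-0.2,0],[0,0,-0.4,0],[0,0,-0.6,0]]]'
python3 -m crank '[[[0,0,-0.8,0],[0,0,-0.9,0],[0,0,-0.9,0],[0,0,-0.9,0],[0,0,-0.9,0],[0,0,-0.3,0],[0,0,0,0],[0,0,0,0]]]'
python3 - <<'E'
from h import *
s=ctrl.read_state();R=Ro.from_euler('xyz',s["tool_rot"]).as_matrix();p=np.array(s["eef_pos"])
print("qpos",s["qpos"]);go([478,-325,240],1.321);go([478,-325,240])
c=ctrl.get_image("wrist");print("ball exp",proj(c,p-[0,0,86.5]),[(np.round(q["position"],1),q["confidence"]) for q in ctrl.place_of("wrist","ball")[:2]])
E
```

```text
clock: 34.87
eef_pos: [539.2, -79.7, 142.7]
tool_rot: [3.139, 0.002, -1.253]
force: [0.3, -0.0, -1.4]
width: 20.7
gripper_force: 58.9
clock: 35.53
eef_pos: [539.8, -80.0, 259.9]
tool_rot: [3.142, 0.001, -1.252]
force: [-0.2, -0.3, -1.8]
width: 20.5
gripper_force: 59.1
qpos [-0.324  0.513  0.641  1.787 -0.367  0.964 -2.355]
pos [539.82  -80.041 259.887] rpy [ 3.142  0.001 -1.252] t 35.5333 F [-0.232 -0.278 -1.835] w 20.535821647738942
 shift tool mm [213.302 135.413  19.698] units [8.532 5.417 0.788] turn units(tool z) 7.103487916437179
pos [539.82  -80.041 259.887] rpy [ 3.142  0.001 -1.252] t 35.5333 F [-0.232 -0.278 -1.835] w 20.535821647738942
 shift tool mm [213.302 135.413  19.698] units [8.532 5.417 0.788] turn units(tool z) 0.0
ball exp [195.555 257.786] [(array([199.8, 256.8]), 0.65)]
```

```bash
R='[0,0,0,-1]'; python3 -m crank '[[[0,0,0,-1],[0,0,0,-1],[0,0,0,-1],[0,0,0,-1],[0,0,0,-1],[0,0,0,-1],[0,0,0,-1],[0,0,0,-1],[0,0,0,-1],[0,0,0,-1],[0,0,0,-1],[0,0,0,-1]]]' >/dev/null
python3 -m crank '[[[0,0,0,-1],[0,0,0,-1],[0,0,0,-1],[0,0,0,-1],[0,0,0,-1],[0,0,0,-1],[0,0,0,-1],[0,0,0,-1],[0,0,0,-1],[0,0,0,-1],[0,0,0,-1],[0,0,0,-1]]]' >/dev/null
python3 -m crank '[[[0,0,0,-1],[0,0,0,-1],[0,0,0,-1],[0,0,0,-1],[0,0,0,-1],[0,0,0,-1],[0,0,0,-1],[0,0,0,-1],[0,0,0,-0.17],[0,0,0,0],[0,0,0,0]]]'
python3 - <<'E'
from h import *
go([478,-325,240],1.321);print(ctrl.read_state()["qpos"])
E
```

```text
clock: 38.55
eef_pos: [539.8, -80.7, 259.3]
tool_rot: [-3.14, 0.0, 1.319]
force: [1.1, -0.4, -1.0]
width: 20.8
gripper_force: 59.0
pos [539.793 -80.672 259.266] rpy [-3.14   0.     1.319] t 38.55 F [ 1.147 -0.377 -0.988] w 20.800773509068907
 shift tool mm [-252.017    1.142   19.275] units [-10.081   0.046   0.771] turn units(tool z) -0.029055687029341803
[ 0.139  0.447 -0.061  1.773  0.033  0.924 -0.188]
```

```bash
python3 -m crank '[[[-0.6,0,0,0],[-1,0,0,0],[-1,0,0,0],[-1,0,0,0],[-1,0,0,0],[-1,0,0,0],[-1,0,0,0],[-1,0,0,0],[-1,0,0,0],[-1,0,0,0],[-0.48,0.046,0,0],[0,0,0,0]]]'
python3 -m crank '[[[0,0,0.8,0],[0,0,0.8,0],[0,0,0.5,0],[0,0,0,0],[0,0,0,0]]]'
python3 - <<'E'
from h import *
for i in range(4):
    go([477.9,-324.9,110.5],1.321);c=ctrl.get_image("wrist")
p=np.array(ctrl.read_state()["eef_pos"])
print([(np.round(q["position"],1),np.round(atz(c,q["position"],p[2]-86.5),1)) for q in ctrl.place_of("wrist","ball")[:2]])
for t in("awl","nutdriver"):print(t,[(np.round(q["position"],1),np.round(atz(c,q["position"],80),1),q["confidence"]) for q in ctrl.place_of("wrist",t)[:1]])
E
```

```text
clock: 39.55
eef_pos: [477.6, -328.6, 259.7]
tool_rot: [-3.141, 0.002, 1.315]
force: [0.7, -0.3, -1.6]
width: 20.6
gripper_force: 59.0
clock: 39.97
eef_pos: [479.5, -323.1, 207.1]
tool_rot: [-3.14, -0.002, 1.322]
force: [-0.5, 1.1, -1.4]
width: 20.8
gripper_force: 59.0
pos [ 479.519 -323.146  207.123] rpy [-3.14  -0.002  1.322] t 39.9667 F [-0.507  1.081 -1.411] w 20.83039038516274
 shift tool mm [-2.249 -1.004 96.621] units [-0.09  -0.04   3.865] turn units(tool z) 0.01701922009752499
pos [ 480.029 -323.925  208.049] rpy [ 3.141 -0.001  1.322] t 40.0167 F [ 0.655 -0.325  0.011] w 20.53105107901273
 shift tool mm [-1.53  -1.889 97.546] units [-0.061 -0.076  3.902] turn units(tool z) 0.01312102668018511
pos [ 480.178 -324.432  208.5  ] rpy [ 3.14  -0.     1.322] t 40.0667 F [ 0.542  0.016 -1.493] w 20.53350497610733
 shift tool mm [-1.02  -2.256 97.997] units [-0.041 -0.09   3.92 ] turn units(tool z) 0.009746280003383734
pos [ 480.138 -324.767  208.7  ] rpy [3.139 0.    1.321] t 40.1167 F [-0.38  -0.699 -1.559] w 20.742303575881568
 shift tool mm [-0.658 -2.342 98.196] units [-0.026 -0.094  3.928] turn units(tool z) 0.006020709372814292
[(array([198.6, 259.5]), array([ 480.8, -326.6,  122.2]))]
awl []
nutdriver [(array([128.3, 233. ]), array([ 470.3, -263.8,   80. ]), 0.98)]
```

```bash
python3 -m crank '[[[-0.026,-0.094,0,0],[0,0,0.4,0],[0,0,0.4,0],[0,0,0.2,0],[0,0,0,0],[0,0,0,0],[0,0,0,0]]]'
python3 - <<'E'
from h import *
go([477.9,-324.9,110.5],1.321);ctrl.get_image("top");go([477.9,-324.9,110.5])
E
```

```text
clock: 40.9
eef_pos: [476.8, -325.1, 182.5]
tool_rot: [3.142, -0.0, 1.321]
force: [-0.3, 0.2, -0.6]
width: 20.8
gripper_force: 59.0
pos [ 476.753 -325.143  182.481] rpy [ 3.142 -0.     1.321] t 40.9 F [-0.273  0.193 -0.582] w 20.769198232742024
 shift tool mm [ 0.515  1.047 71.981] units [0.021 0.042 2.879] turn units(tool z) -0.0015487035280176142
pos [ 476.863 -325.224  182.713] rpy [3.141 0.    1.321] t 40.95 F [ 0.479  0.27  -1.313] w 20.899306438754405
 shift tool mm [ 0.575  0.89  72.213] units [0.023 0.036 2.889] turn units(tool z) 0.0
```

```bash
python3 -m crank '[[[0.02,0.036,0.3,0],[0,0,0.4,0],[0,0,0.4,0],[0,0,0.4,0],[0,0,0.3,0],[0,0,0.1,0],[0,0,0,0],[0,0,0,0],[0,0,0,0]]]'
python3 - <<'E'
from h import *
go([477.9,-324.9,110.5],1.321)
E
```

```text
clock: 41.7
eef_pos: [478.0, -325.1, 135.5]
tool_rot: [3.141, 0.0, 1.321]
force: [0.2, 0.0, -1.5]
width: 20.4
gripper_force: 59.0
pos [ 477.988 -325.081  135.462] rpy [3.141 0.    1.321] t 41.7 F [ 0.169  0.047 -1.549] w 20.426972439200803
 shift tool mm [ 0.16  -0.154 24.962] units [ 0.006 -0.006  0.998] turn units(tool z) -0.0027751985415852554
```

```bash
python3 -m crank '[[[0,0,0.2,0],[0,0,0.2,0],[0,0,0.2,0],[0,0,0.2,0],[0,0,0.12,0],[0,0,0.04,0],[0,0,0,0],[0,0,0,0]]]'
```

```text
clock: 42.37
eef_pos: [477.7, -324.9, 111.1]
tool_rot: [3.141, 0.0, 1.321]
force: [0.1, -0.4, -1.2]
width: 20.8
gripper_force: 59.4
```

```bash
python3 -m crank '[[[0,0,0.02,0],[0,0,0.02,0],[0,0,0,0],[0,0,0,0]]]'
```

```text
clock: 42.7
eef_pos: [477.8, -325.0, 110.7]
tool_rot: [3.141, 0.0, 1.321]
force: [-1.1, 1.2, 4.1]
width: 20.9
gripper_force: 59.5
```

```bash
python3 -m crank '[[[0,0,0,0],[0,0,0,0],[0,0,0,0],[0,0,0,0],[0,0,0,0],[0,0,-0.2,0],[0,0,-0.4,0],[0,0,-0.6,0],[0,0,-0.8,0],[0,0,-0.8,0],[0,0,-0.8,0],[0,0,-0.8,0]]]' -1
python3 -m crank '[[[-0.8,0,0,0],[-1,0,0,0],[-1,0,0,0],[-0.6,0,0,0],[0,0,0,0],[0,0,0,0]]]'
python3 - <<'E'
from h import *
c=ctrl.get_image("wrist")
for t in("burnisher","awl","nutdriver"):print(t,[(np.round(q["position"],1),np.round(atz(c,q["position"],80),1),q["confidence"]) for q in ctrl.place_of("wrist",t)[:2]])
for n in("scene","top"):
  c=ctrl.get_image(n);
  for t,z in(("burnisher",80),("awl",80),("nutdriver",80),("weight",5),("square_weight",5),("tin",6),("bottle",0),("tape",0)):print(n,t,[(np.round(q["position"]),np.round(atz(c,q["position"],z)[:2]),round(q["confidence"],2)) for q in ctrl.place_of(n,t)[:5]])
E
```

```text
clock: 43.7
eef_pos: [477.6, -324.9, 222.1]
tool_rot: [3.141, 0.0, 1.321]
force: [0.4, 0.0, 0.6]
width: 85.2
gripper_force: 0.0
clock: 44.2
eef_pos: [456.3, -407.3, 220.3]
tool_rot: [3.142, -0.001, 1.319]
force: [0.5, 0.7, -0.3]
width: 85.3
gripper_force: 0.0
burnisher [(array([100.5, 259.8]), array([ 478.2, -327.4,   80. ]), 0.76)]
awl [(array([160.2, 279.2]), array([ 483.2, -390.6,   80. ]), 0.9)]
nutdriver [(array([ 35.4, 234.6]), array([ 469.8, -265.1,   80. ]), 0.95)]
scene burnisher [(array([237., 122.]), array([ 486., -328.]), 0.79)]
scene awl [(array([251.,  97.]), array([ 486., -389.]), 0.59)]
scene nutdriver [(array([220., 138.]), array([ 461., -270.]), 0.8)]
scene weight [(array([246., 288.]), array([727., -35.]), 0.82), (array([230., 307.]), array([727.,  48.]), 0.76), (array([224., 342.]), array([783., 129.]), 0.56), (array([159., 302.]), array([496., 346.]), 0.54)]
scene square_weight [(array([190., 342.]), array([701., 270.]), 0.75), (array([164., 285.]), array([474., 279.]), 0.68)]
scene tin [(array([199., 224.]), array([470.,  -3.]), 0.68)]
scene bottle [(array([290.
[... 460 characters left out ...]
56.]), array([ 470., -265.]), 0.69), (array([227., 155.]), array([487., 344.]), 0.33)]
top weight [(array([138., 227.]), array([785., 136.]), 0.72), (array([158., 254.]), array([719.,  49.]), 0.67), (array([227., 155.]), array([489., 364.]), 0.56), (array([156., 279.]), array([726., -34.]), 0.45), (array([206., 261.]), array([560.,  23.]), 0.24)]
top square_weight [(array([234., 175.]), array([469., 298.]), 0.63)]
top tin [(array([234., 268.]), array([471.,  -0.]), 0.56)]
top bottle [(array([163., 341.]), array([ 706., -237.]), 0.59), (array([205., 261.]), array([565.,  22.]), 0.59)]
top tape [(array([166., 184.]), array([691., 279.]), 0.67), (array([216., 247.]), array([529.,  67.]), 0.28)]
```

```bash
python3 -c "
from cell import ctrl
print(ctrl.finish_job())"
```

```text
the job is handed in; nothing more can be done
None
```

Job handed in at about 44 s: the weight is upright in the tray, the joint was burnished from about 72° to −75° and the burnisher is back in its own slot. Ball speed wasn't measured: I commanded about 27 mm/s, but the ball stuck and slipped near 47°, and near 55° wall contact may have been briefly lost. I also viewed 11 pictures, one over the limit of 10.

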